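Build the silversmith's forming stack

ROBOT

A 6-joint arm with a two-finger parallel gripper is mounted at the origin on the work surface. World frame = base frame: x ahead of the robot, y to its left, z up, the work surface at z = 0. Lengths are in m, angles in rad, forces in N, time in s.
With the tool pointing down it reaches from about 0.35 to 0.875 m from the base axis. Payload 15.5 kg.
Tool frame: the origin (TCP) lies midway between the tips of the shut fingers; the grasp point (between the pads) lies 19 mm behind it; z points along the fingers, y is the line along which they close (so a half turn about z gives the same grasp; the last joint's range is limited). The gripper opens to 85 mm and grips with 20 to 120 N. Pads are 22 mm wide; open, the fingers measure 114 mm over their backs; the gripper's body (76 mm by 85 mm) begins 54 mm behind the grasp point. The pads swing forward as they close: fully open they stand 13 mm farther back than shut.
Start: joints at [-1.429, 0.494, 1.345, -0, 1.302, -0.096], TCP at [0.147, -0.608, 0.231] pointing down, gripper open.
Joint ranges: [-2.91, 2.91], [-0.82, 2.16], [0.22, 2.67], [-1.22, 4.37], [0.12, 2.79], [-3.08, 3.08]. Speed limits (rad/s): [1.89, 1.89, 2.57, 3.01, 3.01, 3.01].

INTERFACE

Orientations are given as a 3x3 rotation matrix whose columns are the frame's x, y, z axes.
In Python, from cell import get_obs, get_image, get_calibration, close_job gives the robot as it stands. The module is installed in compiled form; this text tells all that it offers.
- The arm moves only by the tool move_arm, never from a script. Its argument "motion" is a list of rows, each an object with "slide": the shift along the tool's x, y, z in cm, a list of three; "angular": the turn, a rotation vector about the tool's x, y, z in rad, a list of three. In form: [{"slide": [dx, dy, dz], "angular": [ax, ay, az]}, ...]. A call has exactly 10 rows; each row shifts and turns the commanded pose from where the row before left it, along the tool's axes as they then stand; what a row does not reach is not made up. A row lasts 1/8 s, in which the tool goes at most 62.5 mm and 10.7 degrees, less where a joint would pass 70% of its speed; a pose out of reach is approached as far as the arm can. A call with a gripper value outside its range is refused whole. "hand" is the opening, from 0 (shut) to 1 (fully open), set as the call begins (left out, the last holds). The fingers move at their own pace and stop on an object; "squeeze" is the grip in N (left out, the last holds). Time passes only in rows, so rows that do not move let the fingers close, or fill a call up. It gives the time, the measured TCP pose, the force, the opening and the grip force at its end, in the units of the state.
- get_obs(): the state, without advancing time (a new reading comes with each control period).
- get_image(name): name is "side" or "top" or "wrist"; returns the picture (384x512x3 uint8, red, green, blue); there is no depth.
- get_calibration(name): a dict with "K" (3x3 intrinsics, pixels), "R" (3x3) and "t" (3): a world point X has camera coordinates R X + t; the wrist camera has in their place "hand_eye" (4x4, takes a point from camera to tool coordinates, whose origin is the TCP and whose axes are the flange's). Camera axes: x right, y down, z forward; pixel columns grow to the right and rows downward; lengths in m; the calibration is good to about 2 mm. The wrist camera is an equidistant fisheye: a pixel r from the principal point sees the ray r / f radians off the axis. A picture is of the moment at which its call begins: read the wrist's pose just before it. get_calibration takes no time and is no camera call.
- close_job(): hands the job in; it is judged then, once.
The state is a dict: "time_s": time; "qpos": joint angles; "joint_velocities": joint speeds; "joint_efforts": joint torques, N m; "tcp_pos": TCP position; "tcp_rot": TCP orientation; "wrist_force": force on the tool from outside, world axes, zero at the start; "ft_torque": the same for the moment, N m; "grip_width": opening from 0.0 (shut) to 1.0 (fully open); "grip_force": force on a finger pad.
Only numpy, scipy, OpenCV 4.12 (cv2) and the standard library are available. Lean on these libraries where they do the work, as an engineer would, in place of code of your own. Each camera call takes 0.05 s, during which the arm holds its last target. There are 200 camera calls.

TASK

Build up the forming stack in the middle of the round wooden stump, from the bottom: the black rubber pad, on it the plain steel slab, on that the steel die block with the wide hole, hole upward, and last the thick punch from the rack, standing upright and fully down in that hole. Centre each piece on the one below, and leave the thin punch in the rack and the narrow-holed die block where they are.

Things in the scene. Friction and masses are not known exactly. Their poses are not given: they have to be found in the camera images.
- stump_top (a point): round hardwood stump lying flat and fixed on the bench, 112 mm across and 25 mm tall; this point is the centre of its top face, z up
- pad_mid (a point): loose square pad of black rubber, 62 x 62 x 14 mm thick, lying flat on the bench; this point is its centre, 7 mm above its underside; x and y along its sides, z up
- slab_mid (a point): loose plain square slab of steel without a hole, 56 x 56 x 18 mm thick, lying flat on the bench, about 0.45 kg; this point is its centre, 9 mm above its underside; x and y along its sides, z up
- wide_die_mid (a point): loose square steel die block 44 x 44 x 28 mm tall with one wide round hole, 26 mm across and 18 mm deep (blind, flat bottom, open at the top), in the middle of its top; lying on the bench, about 0.34 kg; this point is the block's centre, 14 mm above its underside; x and y along its sides, z up
- narrow_die_mid (a point): the spare die block: same 44 x 44 x 28 mm steel block, but its hole is only 15 mm across; loose, not used; this point is its centre, 14 mm above its underside
- rack: wooden punch rack fixed on the bench, 44 mm (its x) by 95 mm (its y) and 28 mm tall, turned any way; holds the two punches upright in two holes 18 mm deep and 50 mm apart, the thick one at its y = +25 mm and the thin one at y = -25 mm; origin at the centre of its underside, z up
- thick_punch_mid (a point): thick punch: plain steel cylinder 22 mm in diameter and 75 mm long with a flat, slightly chamfered foot, loose, standing upright in the rack with its lowest 18 mm in a hole of 25.5 mm (foot 10 mm above the bench, so the top is 85 mm above the bench), about 0.22 kg; this point is its centre, 37.5 mm above its foot
- thin_punch_mid (a point): thin punch: plain steel cylinder 12 mm in diameter and 75 mm long, loose, standing upright in the rack's other hole, 50 mm from the thick one; not used; this point is its centre, 37.5 mm above its foot
Things that resemble listed ones, but are neither listed nor needed, are in the scene too. What is meant by the part that bears pad_mid is not green, and is the larger of those in its own colour.

How it is judged:
By the outcome, as a careful person would: the job done as asked, in the order asked, and still so for the second after the job is handed in, with the robot touching nothing.
It also fails if it takes over 136 s, if anything falls off the work surface, if the arm or the gripper's body presses on something with over 40 N, if the wrist force passes 120 N, or if a joint passes its speed limit or range.

## Working session

There is one attempt and no reset: what is moved stays moved. The work goes in short steps, Python scripts to look and compute and a tool call to move; the robot and the scene stay as the last step left them, time stands still between calls to the robot, and variables do not carry over. Pictures are saved under pics/ and viewed, at most 14 in all, crops included, and the job is handed in when it is done.

Besides the shell and the picture viewer there is one more tool, called after "Call:" in YAML: its name, and indented under it one key for each argument. move_arm: Moves the arm, as the interface text tells. Its arguments: {"type":"object","properties":{"motion":{"type":"array","items":{"type":"object","properties":{"slide":{"type":"array","items":{"type":"number"}},"angular":{"type":"array","items":{"type":"number"}}}}},"hand":{"type":"number"},"squeeze":{"type":"number"}},"required":["motion"]}

```bash
mkdir -p pics
python3 - <<'E'
from cell import *
import cv2,numpy as np
o=get_obs();print(o['time_s'],o['tcp_pos'],np.round(o['tcp_rot'],3).tolist(),o['grip_width'])
for n in("side","top","wrist"):
    c=get_calibration(n);print(n,{k:np.round(v,4).tolist() for k,v in c.items()})
    cv2.imwrite(f'pics/{n}0.png',get_image(n)[:,:,::-1])
E
```

```text
0.0 [ 0.14657353 -0.60720057  0.23069529] [[0.972, 0.235, -0.0], [0.235, -0.972, 0.001], [0.0, -0.001, -1.0]] 1.0005281178420555
side {'K': [[456.0816, 0.0, 258.1843], [0.0, 456.0816, 189.9846], [0.0, 0.0, 1.0]], 'R': [[0.961, -0.2765, -0.0109], [-0.1876, -0.622, -0.7602], [0.2034, 0.7326, -0.6496]], 't': [-0.4818, 0.1566, 0.9175]}
top {'K': [[455.2983, 0.0, 255.9261], [0.0, 455.2983, 197.1744], [0.0, 0.0, 1.0]], 'R': [[0.0286, -0.9993, 0.0244], [-0.9967, -0.0304, -0.0757], [0.0764, -0.0222, -0.9968]], 't': [-0.015, 0.4956, 1.0574]}
wrist {'K': [[297.3186, 0.0, 251.6447], [0.0, 297.3186, 189.1182], [0.0, 0.0, 1.0]], 'hand_eye': [[-0.0007, -0.9586, -0.2849, 0.0722], [1.0, -0.0003, -0.0013, -0.0005], [0.0011, -0.2849, 0.9586, -0.1437], [0.0, 0.0, 0.0, 1.0]]}
```

View pics/top0.png

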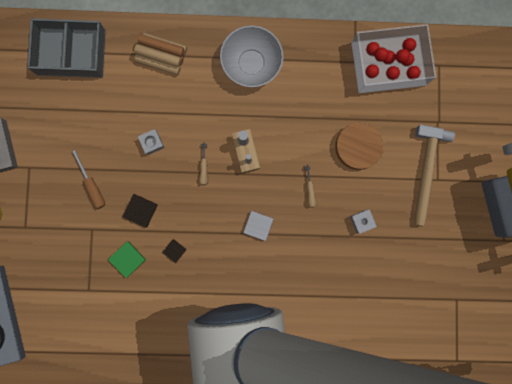

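View pics/side0.png

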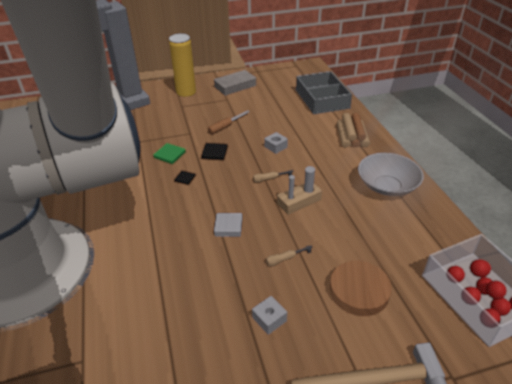

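The top view shows the large black pad at (140,211), the slab at (258,226), dies at (150,142) and (364,222), the stump at (360,146), and the rack at (246,151) with the thick punch at its upper end, near (243,138). The left die looks like the wide one, so I'll zoom in and measure.

```bash
cat > h.py <<'E'
import cv2,numpy as np
from cell import *
def ray(n,uv,o=None):
    c=get_calibration(n);K=c['K'];x=(uv[0]-K[0][2])/K[0][0];y=(uv[1]-K[1][2])/K[1][1]
    if n=='wrist':
        r=np.hypot(x,y);d=np.array([x,y,0])*(np.sin(r)/max(r,1e-9));d[2]=np.cos(r)
        H=np.array(c['hand_eye']);R=np.array(o['tcp_rot'])
        return R@H[:3,3]+np.array(o['tcp_pos']),R@H[:3,:3]@d
    R=np.array(c['R']);return -R.T@np.array(c['t']),R.T@np.array([x,y,1])
def onplane(n,uv,z,o=None):
    p,d=ray(n,uv,o);return p+d*(z-p[2])/d[2]
def rect(pts):
    """world xy contour -> centre, size, side angle deg in (-45,45]"""
    (c,s,a)=cv2.minAreaRect((np.array(pts)*1000).astype(np.float32))
    a=(a+45)%90-45;return np.round(c,1),np.round(s,1),round(a,1)
def blob(mask,uv):
    """contour of the mask component nearest to uv"""
    cs,_=cv2.findContours(mask.astype(np.uint8),cv2.RETR_EXTERNAL,cv2.CHAIN_APPROX_NONE)
    cs=[c for c in cs if cv2.contourArea(c)>15]
    return max(cs,key=lambda c:cv2.pointPolygonTest(c,(float(uv[0]),float(uv[1])),True))[:,0,:]
E
python3 - <<'E'
from h import *
im=cv2.imread('pics/top0.png');hsv=cv2.cvtColor(im,cv2.COLOR_BGR2HSV)
S,V=hsv[...,1],hsv[...,2]
grey=(S<60)&(V>90);black=V<50
for nm,uv,m,z in(('pad',(140,211),black,.014),('smallblack',(174,251),black,.014),('slab',(258,226),grey,.018),('dieL',(150,142),grey,.028),('dieR',(364,222),grey,.028)):
    c=blob(m,uv);print(nm,*rect([onplane('top',p,z)[:2] for p in c]))
for nm,uv,z in(('stump',(360,146),.025),('thick',(243,138),.085),('thin',(249,159),.085),('rack',(246,151),.028)):print(nm,np.round(onplane('top',uv,z)*1000))
cr=lambda u,v:cv2.resize(im[v-25:v+25,u-32:u+32],None,fx=6,fy=6,interpolation=cv2.INTER_CUBIC)
cv2.imwrite('pics/z.png',np.vstack([np.hstack([cr(150,142),cr(364,222)]),np.hstack([cr(246,151),cr(360,146)])]))
E
```

```text
pad [456.7 272.3] [60.7 59.6] -22.4
smallblack [365.  188.4] [37.4 38. ] -36.7
slab [429.6  -7.5] [57.5 57.3] -18.0
dieL [620.6 253.2] [45.1 47.2] 26.3
dieR [ 446.9 -255.1] [46.  46.7] 22.6
stump [ 625. -245.   25.]
thick [623.  34.  85.]
thin [576.  19.  85.]
rack [604.  26.  28.]
```

View pics/z.png

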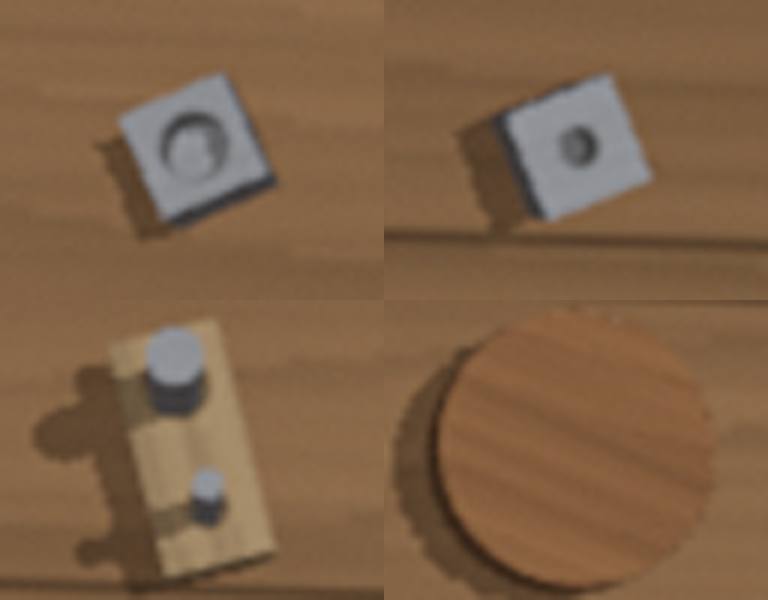

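Zoomed in, the left die at (150,142) has the wide hole, the right die has the narrow one, and the thick punch is at the rack's upper end. First I'll move over the stump to measure it with the wrist camera.

```bash
cat >> h.py <<'E'
def plan(x,y,z,adeg):
    """mm, deg: print slide (cm) in present tool axes, then turn about tool z (rad)"""
    o=get_obs();R=np.array(o['tcp_rot']);p=np.array(o['tcp_pos'])
    a=np.degrees(np.arctan2(R[1,0],R[0,0]));t=np.radians(adeg)
    R2=np.array([[np.cos(t),np.sin(t),0],[np.sin(t),-np.cos(t),0],[0,0,-1]])
    d=np.array([x,y,z])/1000-p
    print('t',round(o['time_s'],2),'p',np.round(p*1000,1),'a',round(a,2),'slide',np.round(R.T@d*100,2),'turn',round(np.radians((a-adeg+180)%360-180),3),
      'slide_after_turn',np.round(R2.T@d*100,2),'tiltfix',np.round(cv2.Rodrigues(R.T@R2)[0].ravel(),3))
E
python3 -c "
from h import *
plan(600,-245,250,0)"
```

```text
t 0.15 p [ 146.6 -607.3  230.8] a 13.57 slide [ 52.58 -24.58  -1.89] turn 0.237 slide_after_turn [ 45.34 -36.23  -1.92] tiltfix [-0.001  0.     0.237]
```

Call:
move_arm:
  motion:
    - {"slide": [5.2,-2.5,-0.2]}
    - {"slide": [5.2,-2.5,-0.2]}
    - {"slide": [5.2,-2.5,-0.2]}
    - {"slide": [5.2,-2.5,-0.2]}
    - {"slide": [5.2,-2.5,-0.2]}
    - {"slide": [5.3,-2.5,-0.2]}
    - {"slide": [5.3,-2.5,-0.2]}
    - {"slide": [5.3,-2.4,-0.2]}
    - {"slide": [5.3,-2.4,-0.2]}
    - {"slide": [5.3,-2.3,-0.1]}
  hand: 1

```text
invalid input at $.motion[0]: expected keys slide, angular
```

Call:
move_arm:
  motion:
    - {"angular": [0,0,0.157]}
    - {"angular": [0,0,0.157]}
    - {"angular": [0,0,0.157]}
    - {"angular": [0,0,0.157]}
    - {}
    - {}
    - {}
    - {}
    - {}
    - {}

```text
invalid input at $.motion[0]: expected keys slide, angular
```

```bash
python3 -c "
from h import *
o=get_obs();im=get_image('wrist')[:,:,::-1].copy();cv2.imwrite('pics/w1.png',im)
plan(457,272,150,-22.4)"
```

```text
t 0.2 p [ 146.6 -607.4  230.9] a 13.57 slide [ 50.8  -78.19   8.15] turn 0.628 slide_after_turn [ -4.81 -93.13   8.09] tiltfix [-0.001  0.     0.628]
```

View pics/w1.png

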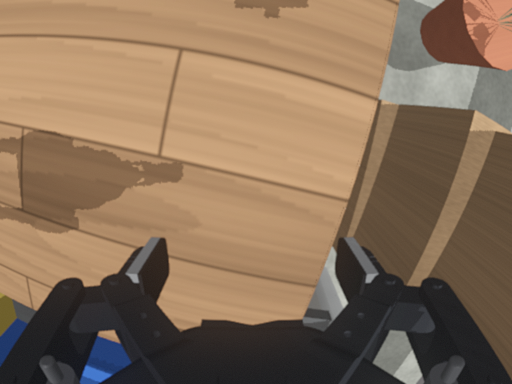

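The picture is still from the start pose and shows empty bench, because each row needs both keys. Resending with both.

Call:
move_arm:
  motion:
    - {"slide": [5.2,-2.5,-0.2],"angular": [0,0,0]}
    - {"slide": [5.2,-2.5,-0.2],"angular": [0,0,0]}
    - {"slide": [5.2,-2.5,-0.2],"angular": [0,0,0]}
    - {"slide": [5.2,-2.5,-0.2],"angular": [0,0,0]}
    - {"slide": [5.2,-2.5,-0.2],"angular": [0,0,0]}
    - {"slide": [5.3,-2.5,-0.2],"angular": [0,0,0]}
    - {"slide": [5.3,-2.5,-0.2],"angular": [0,0,0]}
    - {"slide": [5.3,-2.4,-0.2],"angular": [0,0,0]}
    - {"slide": [5.3,-2.4,-0.2],"angular": [0,0,0]}
    - {"slide": [5.3,-2.3,-0.1],"angular": [0,0,0]}
  hand: 1

```text
time_s: 1.45
tcp_pos: [0.6006, -0.2438, 0.2503]
tcp_rot: [[0.972, 0.235, 0.0], [0.235, -0.972, -0.0], [-0.0, 0.0, -1.0]]
wrist_force: [-0.4, -1.4, 0.6]
grip_width: 1.003
grip_force: 0.0
```

Call:
move_arm:
  motion:
    - {"slide": [0,0,0],"angular": [0,0,0.157]}
    - {"slide": [0,0,0],"angular": [0,0,0.157]}
    - {"slide": [0,0,0],"angular": [0,0,0.157]}
    - {"slide": [0,0,0],"angular": [0,0,0.157]}
    - {"slide": [0,0,0],"angular": [0,0,0]}
    - {"slide": [0,0,0],"angular": [0,0,0]}
    - {"slide": [0,0,0],"angular": [0,0,0]}
    - {"slide": [0,0,0],"angular": [0,0,0]}
    - {"slide": [0,0,0],"angular": [0,0,0]}
    - {"slide": [0,0,0],"angular": [0,0,0]}

```text
time_s: 2.7
tcp_pos: [0.5993, -0.2453, 0.2503]
tcp_rot: [[0.925, -0.381, 0.0], [-0.381, -0.925, -0.0], [0.0, -0.0, -1.0]]
wrist_force: [-0.4, -0.5, -0.7]
grip_width: 0.999
grip_force: 0.0
```

```bash
python3 -c "
from h import *
o=get_obs();im=get_image('wrist')[:,:,::-1].copy();cv2.imwrite('pics/w2.png',im)
np.savez('w2.npz',p=o['tcp_pos'],R=o['tcp_rot'])
plan(457,272,150,-22.4)"
```

```text
t 2.75 p [ 599.3 -245.3  250.3] a -22.4 slide [-32.87 -42.4   10.03] turn -0.0 slide_after_turn [-32.86 -42.4   10.03] tiltfix [ 0.  0. -0.]
```

View pics/w2.png

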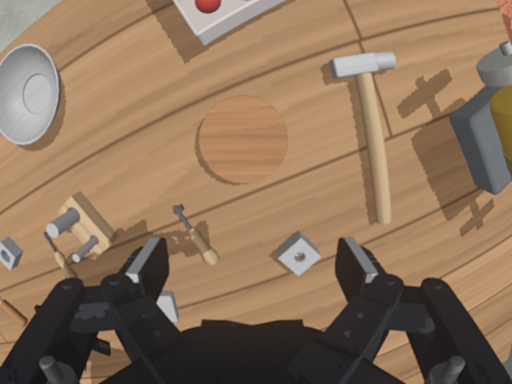

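The wrist view shows the stump at about (243,140), with a radius of about 45 px. I'll fit a circle to it and move on to the pad.

Call:
move_arm:
  motion:
    - {"slide": [-3.3,-4.3,0.5],"angular": [0,0,0]}
    - {"slide": [-3.3,-4.3,0.5],"angular": [0,0,0]}
    - {"slide": [-3.3,-4.3,0.5],"angular": [0,0,0]}
    - {"slide": [-3.3,-4.3,0.5],"angular": [0,0,0]}
    - {"slide": [-3.3,-4.2,0.5],"angular": [0,0,0]}
    - {"slide": [-3.3,-4.2,0.5],"angular": [0,0,0]}
    - {"slide": [-3.3,-4.2,0.5],"angular": [0,0,0]}
    - {"slide": [-3.3,-4.2,0.5],"angular": [0,0,0]}
    - {"slide": [-3.2,-4.2,0.5],"angular": [0,0,0]}
    - {"slide": [-3.2,-4.2,0.5],"angular": [0,0,0]}

```text
time_s: 4.0
tcp_pos: [0.4572, 0.2734, 0.2003]
tcp_rot: [[0.925, -0.381, 0.001], [-0.381, -0.925, 0.0], [0.0, -0.0, -1.0]]
wrist_force: [0.3, 0.4, -0.1]
grip_width: 0.996
grip_force: 0.0
```

```bash
cat >> h.py <<'E'
def circ(pts):
    P=np.array(pts)*1000
    A=np.c_[2*P,np.ones(len(P))];s=np.linalg.lstsq(A,(P**2).sum(1),rcond=None)[0]
    for _ in range(5):
        r=np.sqrt(s[2]+s[0]**2+s[1]**2);e=abs(np.hypot(*(P-s[:2]).T)-r);k=e<=max(1.0,np.percentile(e,85))
        s=np.linalg.lstsq(A[k],(P[k]**2).sum(1),rcond=None)[0]
    return np.round(s[:2],1),'r',round(float(np.sqrt(s[2]+s[0]**2+s[1]**2)),1)
def snap(name):
    o=get_obs();im=get_image('wrist')[:,:,::-1].copy();cv2.imwrite(f'pics/{name}.png',im);return o,im
E
python3 - <<'E'
from h import *
d=np.load('w2.npz');o0={'tcp_pos':d['p'],'tcp_rot':d['R']}
for n,f,uv,R in(('wrist','w2',(243,140),60),('top','top0',(360,146),35)):
    im=cv2.imread(f'pics/{f}.png');hsv=cv2.cvtColor(im,cv2.COLOR_BGR2HSV)
    # colour distance to stump centre patch in Lab chroma
    lab=cv2.cvtColor(im,cv2.COLOR_BGR2LAB).astype(float)
    print(lab[uv[1],uv[0]],lab[uv[1],uv[0]-R],np.median(lab[uv[1]-10:uv[1]+10,uv[0]-10:uv[0]+10],axis=(0,1)))
    rect_=(uv[0]-R,uv[1]-R,2*R,2*R);m=np.zeros(im.shape[:2],np.uint8)
    cv2.grabCut(im,m,rect_,np.zeros((1,65)),np.zeros((1,65)),6,cv2.GC_INIT_WITH_RECT)
    c=blob((m&1)>0,uv);print(n,cv2.boundingRect(c),*circ([onplane(n,p,.025,o0)[:2] for p in c]))
o,im=snap('w3')
V=cv2.cvtColor(im,cv2.COLOR_BGR2HSV)[...,2]
p=get_calibration('wrist')
# predicted pixel of pad
H=np.array(p['hand_eye']);X=np.array([.457,.272,.014]);R=np.array(o['tcp_rot'])
c=H[:3,:3].T@(R.T@(X-np.array(o['tcp_pos']))-H[:3,3]);th=np.arctan2(np.hypot(c[0],c[1]),c[2]);K=p['K']
uv=(K[0][2]+K[0][0]*th*c[0]/np.hypot(c[0],c[1]),K[1][2]+K[0][0]*th*c[1]/np.hypot(c[0],c[1]));print(uv)
b=blob(V<50,uv);print(cv2.boundingRect(b),*rect([onplane('wrist',q,.014,o)[:2] for q in b]))
E
```

```text
[151. 141. 155.] [160. 137. 153.] [150.5 141.  155. ]
wrist (195, 95, 93, 95) [ 624.7 -241.4] r 58.6
[110. 140. 153.] [122. 137. 152.] [110. 140. 153.]
top (330, 121, 53, 51) [ 625.6 -235.8] r 62.0
(np.float64(253.45787495390394), np.float64(166.61333389942058))
(0, 255, 398, 129) [258.  660.8] [1037.9  341.6] -8.4
```

View pics/w3.png

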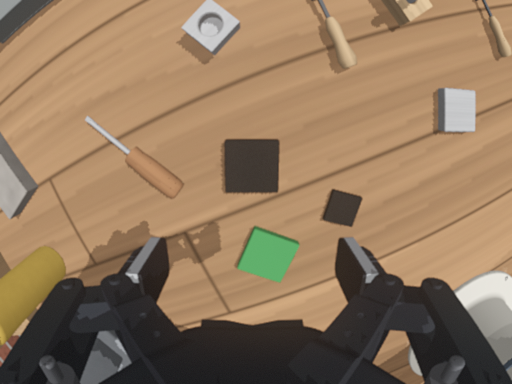

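The wrist view shows the pad at (252,166), square to the tool, with the green and small black pads clear of the fingers. The stump fits came out too large because shadow was included, so I'll refine both masks.

Run:
```python
from h import *
d=np.load('w2.npz');o0={'tcp_pos':d['p'],'tcp_rot':d['R']}
for n,f,uv,R in(('wrist','w2',(243,140),70),('top','top0',(360,146),34)):
    im=cv2.imread(f'pics/{f}.png')
    g=cv2.GaussianBlur(im,(3,3),0).astype(float)
    # radial profile: strongest gradient near expected radius on red/blue ratio + brightness
    pts=[]
    L=g.sum(2)
    c0=np.array([.625,-.240])
    for t in np.radians(np.arange(0,360,3)):
        pass
    lab=cv2.cvtColor(cv2.medianBlur(im,5),cv2.COLOR_BGR2LAB).astype(int)
    for th in(138,139,140):
        m=((lab[...,1]>th)).astype(np.uint8);k=np.zeros_like(m);cv2.circle(k,uv,R,1,-1);m=cv2.morphologyEx(m*k,cv2.MORPH_OPEN,np.ones((5,5),np.uint8))
        b=blob(m,uv);print(n,th,cv2.boundingRect(b),*circ([onplane(n,p,.025,o0)[:2] for p in b]))
o=get_obs();im=cv2.imread('pics/w3.png');V=im.max(2);print(V[166,252],V[160,300])
V[235:]=255
b=blob(V<90,(252,166));print(cv2.boundingRect(b),*rect([onplane('wrist',q,.014,o)[:2] for q in b]))
im=cv2.imread('pics/top0.png')
```

```text
wrist 138 (199, 95, 89, 90) [ 628.  -244.4] r 55.4
wrist 139 (199, 97, 88, 86) [ 627.5 -244.1] r 54.7
wrist 140 (244, 134, 36, 22) [ 613.4 -263.6] r 17.0
top 138 (337, 122, 46, 46) [ 627.8 -244.3] r 54.4
top 139 (338, 123, 44, 45) [ 627.4 -243. ] r 51.4Traceback (most recent call last):
  File "<stdin>", line 15, in <module>
  File "h.py", line 20, in blob
    return max(cs,key=lambda c:cv2.pointPolygonTest(c,(float(uv[0]),float(uv[1])),True))[:,0,:]
           ~~~^^^^^^^^^^^^^^^^^^^^^^^^^^^^^^^^^^^^^^^^^^^^^^^^^^^^^^^^^^^^^^^^^^^^^^^^^^
ValueError: max() iterable argument is empty
```

Run:
```python
from h import *
o=get_obs();im=cv2.imread('pics/w3.png');V=im.max(2);print(V[166,252],V[160,300])
V[235:]=255
for th in(70,90):
    b=blob(V<th,(252,166));print(cv2.boundingRect(b),*rect([onplane('wrist',q,.014,o)[:2] for q in b]))
plan(457,272,50,-22.4)
```

```text
62 186
(225, 140, 53, 52) [456.8 279.2] [59.3 59.4] -22.3Traceback (most recent call last):
  File "<stdin>", line 5, in <module>
  File "h.py", line 11, in onplane
    p,d=ray(n,uv,o);return p+d*(z-p[2])/d[2]
        ~~~^^^^^^^^
  File "h.py", line 4, in ray
    c=get_calibration(n);K=c['K'];x=(uv[0]-K[0][2])/K[0][0];y=(uv[1]-K[1][2])/K[1][1]
ValueError: time passes only in moves, steps and waits
```

```bash
sed -i 's/^from cell import \*/import cell\nfrom functools import lru_cache\nfrom cell import get_obs,get_image,close_job\nget_calibration=lru_cache(None)(cell.get_calibration)/' h.py
sed -i "s/o=get_obs();im=get_image('wrist')/o=get_obs();o={k:np.array(v) for k,v in o.items()};im=get_image('wrist')/" h.py
python3 - <<'E'
from h import *
o,im=snap('w4');print(o['tcp_pos'],o['joint_velocities'])
V=im.max(2)
V[235:]=255
for th in(70,90):
    b=blob(V<th,(252,166));print(cv2.boundingRect(b),*rect([onplane('wrist',q,.014,o)[:2] for q in b]))
print([onplane('wrist',q,.014,o) for q in ((251,165.5),)])
plan(457,272,50,-22.4)
E
```

```text
[0.45536528 0.27825594 0.19981483] [-0.08953046 -0.01633538  0.02454113 -0.00985354  0.0068961  -0.13846573]
(229, 137, 53, 52) [458.5 274. ] [59.3 59.2] -22.3
(228, 136, 54, 53) [459.1 274.1] [60.4 60.3] -22.3
[array([0.45733948, 0.27920776, 0.014     ])]
t 4.1 p [456.1 275.7 199.9] a -22.19 slide [ 0.23  0.32 14.99] turn 0.004 slide_after_turn [ 0.22  0.31 14.99] tiltfix [-0.001  0.001  0.004]
```

Call:
move_arm:
  motion:
    - {"slide": [0,0,2.5],"angular": [0,0,0]}
    - {"slide": [0,0,3],"angular": [0,0,0]}
    - {"slide": [0,0,3],"angular": [0,0,0]}
    - {"slide": [0,0,2.5],"angular": [0,0,0]}
    - {"slide": [0,0,0],"angular": [0,0,0]}
    - {"slide": [0,0,0],"angular": [0,0,0]}
    - {"slide": [0,0,0],"angular": [0,0,0]}
    - {"slide": [0,0,0],"angular": [0,0,0]}
    - {"slide": [0,0,0],"angular": [0,0,0]}
    - {"slide": [0,0,0],"angular": [0,0,0]}

```text
time_s: 5.35
tcp_pos: [0.4578, 0.2718, 0.0904]
tcp_rot: [[0.924, -0.381, 0.0], [-0.381, -0.924, 0.0], [0.0, -0.0, -1.0]]
wrist_force: [0.6, 0.3, -0.2]
grip_width: 1.001
grip_force: 0.0
```

```bash
cat >> h.py <<'E'
def pix(X,o):
    p=get_calibration('wrist');H=np.array(p['hand_eye']);K=p['K']
    c=H[:3,:3].T@(o['tcp_rot'].T@(np.array(X)/1000-o['tcp_pos'])-H[:3,3]);r=np.hypot(c[0],c[1]);th=np.arctan2(r,c[2])
    return K[0][2]+K[0][0]*th*c[0]/r,K[1][2]+K[0][0]*th*c[1]/r
E
python3 - <<'E'
from h import *
o,im=snap('w5');print(o['tcp_pos'])
V=im.max(2);uv=pix((458,273,14),o);print(uv)
V[245:]=255
for th in(70,90,110):
    b=blob(V<th,uv);print(cv2.boundingRect(b),*rect([onplane('wrist',q,.014,o)[:2] for q in b]))
plan(457,272,50,-22.4)
E
```

```text
[0.45775353 0.27179249 0.09041203]
(np.float64(250.7552369999064), np.float64(197.2525780061394))
(211, 158, 78, 75) [459.  273.7] [60.  61.1] -22.5
(210, 157, 80, 77) [459.1 273.9] [60.7 62.6] -22.6
(209, 157, 81, 77) [459. 274.] [61.4 62.7] -22.5
t 5.4 p [457.7 271.8  90.4] a -22.41 slide [-0.07  0.01  4.04] turn -0.0 slide_after_turn [-0.07  0.01  4.04] tiltfix [-0. -0. -0.]
```

Call:
move_arm:
  motion:
    - {"slide": [0,-0.2,2.5],"angular": [0,0,0]}
    - {"slide": [0,0,2.5],"angular": [0,0,0]}
    - {"slide": [0,0,2],"angular": [0,0,0]}
    - {"slide": [0,0,1.4],"angular": [0,0,0]}
    - {"slide": [0,0,0.6],"angular": [0,0,0]}
    - {"slide": [0,0,0.3],"angular": [0,0,0]}
    - {"slide": [0,0,0],"angular": [0,0,0]}
    - {"slide": [0,0,0],"angular": [0,0,0]}
    - {"slide": [0,0,0],"angular": [0,0,0]}
    - {"slide": [0,0,0],"angular": [0,0,0]}

```text
time_s: 6.65
tcp_pos: [0.4585, 0.2737, -0.0025]
tcp_rot: [[0.924, -0.381, 0.0], [-0.381, -0.924, 0.0], [0.0, -0.0, -1.0]]
wrist_force: [0.7, 0.5, -0.1]
grip_width: 1.0
grip_force: 0.0
```

Call:
move_arm:
  motion:
    - {"slide": [0,0,0],"angular": [0,0,0]}
    - {"slide": [0,0,0],"angular": [0,0,0]}
    - {"slide": [0,0,0],"angular": [0,0,0]}
    - {"slide": [0,0,0],"angular": [0,0,0]}
    - {"slide": [0,0,0],"angular": [0,0,0]}
    - {"slide": [0,0,0],"angular": [0,0,0]}
    - {"slide": [0,0,0],"angular": [0,0,0]}
    - {"slide": [0,0,0],"angular": [0,0,0]}
    - {"slide": [0,0,0],"angular": [0,0,0]}
    - {"slide": [0,0,0],"angular": [0,0,0]}
  hand: 0.4
  squeeze: 40

```text
time_s: 7.9
tcp_pos: [0.4585, 0.2736, -0.0024]
tcp_rot: [[0.924, -0.381, 0.0], [-0.381, -0.924, 0.0], [0.0, -0.0, -1.0]]
wrist_force: [-1.2, -1.1, 7.2]
grip_width: 0.716
grip_force: 42.3
```

Run:
```python
from h import *
o,im=snap('w6')
plan(628,-244.4,120,-22.4)
```

```text
t 7.95 p [458.5 273.6  -2.4] a -22.41 slide [ 35.42  41.42 -12.24] turn -0.0 slide_after_turn [ 35.41  41.43 -12.24] tiltfix [-0. -0. -0.]
```

View pics/w6.png

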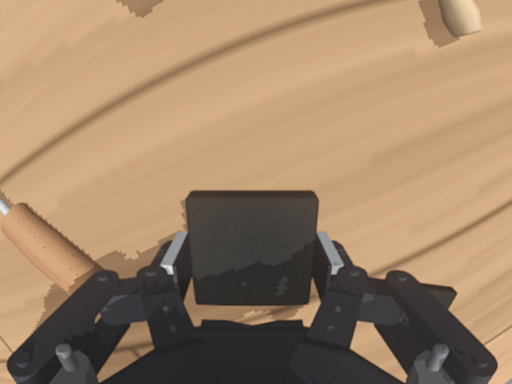

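The pad is held square between the fingers, filling cols 187–318 and rows 190–305. I'll lift it and carry it to the stump.

Call:
move_arm:
  motion:
    - {"slide": [0,0,-1],"angular": [0,0,0]}
    - {"slide": [0,0,-2.5],"angular": [0,0,0]}
    - {"slide": [0,0,-3.5],"angular": [0,0,0]}
    - {"slide": [0,0,-3.5],"angular": [0,0,0]}
    - {"slide": [1,1,-1.7],"angular": [0,0,0]}
    - {"slide": [2.4,2.9,0],"angular": [0,0,0]}
    - {"slide": [3.2,3.7,0],"angular": [0,0,0]}
    - {"slide": [3.2,3.8,0],"angular": [0,0,0]}
    - {"slide": [3.2,3.8,0],"angular": [0,0,0]}
    - {"slide": [3.2,3.8,0],"angular": [0,0,0]}

```text
time_s: 9.2
tcp_pos: [0.5361, 0.0346, 0.1199]
tcp_rot: [[0.924, -0.381, 0.0], [-0.381, -0.924, 0.0], [0.0, -0.0, -1.0]]
wrist_force: [1.0, -0.3, -0.3]
grip_width: 0.71
grip_force: 44.5
```

Call:
move_arm:
  motion:
    - {"slide": [3.2,3.8,0],"angular": [0,0,0]}
    - {"slide": [3.2,3.8,0],"angular": [0,0,0]}
    - {"slide": [3.2,3.8,0],"angular": [0,0,0]}
    - {"slide": [3.2,3.8,0],"angular": [0,0,0]}
    - {"slide": [3.2,3.7,0],"angular": [0,0,0]}
    - {"slide": [2,2.3,0],"angular": [0,0,0]}
    - {"slide": [1.2,1.2,0],"angular": [0,0,0]}
    - {"slide": [0,0,0],"angular": [0,0,0]}
    - {"slide": [0,0,0],"angular": [0,0,0]}
    - {"slide": [0,0,0],"angular": [0,0,0]}

```text
time_s: 10.45
tcp_pos: [0.6277, -0.2429, 0.1194]
tcp_rot: [[0.925, -0.38, -0.0], [-0.38, -0.925, 0.0], [-0.0, -0.0, -1.0]]
wrist_force: [0.1, -0.6, -1.2]
grip_width: 0.714
grip_force: 44.5
```

Run:
```python
from h import *
plan(628,-244.4,50,-22.4);o=get_obs();print(o['grip_width'],o['grip_force'],o['wrist_force'])
```

```text
t 10.45 p [ 627.7 -242.9  119.4] a -22.35 slide [0.09 0.12 6.94] turn 0.001 slide_after_turn [0.09 0.12 6.94] tiltfix [-0.     0.     0.001]
0.7143090683467491 44.51010704040527 [ 0.06836924 -0.62154346 -1.24270032]
```

Call:
move_arm:
  motion:
    - {"slide": [0.1,0.1,2],"angular": [0,0,0]}
    - {"slide": [0,0,2.5],"angular": [0,0,0]}
    - {"slide": [0,0,2],"angular": [0,0,0]}
    - {"slide": [0,0,1.5],"angular": [0,0,0]}
    - {"slide": [0,0,0.8],"angular": [0,0,0]}
    - {"slide": [0,0,0.4],"angular": [0,0,0]}
    - {"slide": [0,0,0.3],"angular": [0,0,0]}
    - {"slide": [0,0,0.1],"angular": [0,0,0]}
    - {"slide": [0,0,0],"angular": [0,0,0]}
    - {"slide": [0,0,0],"angular": [0,0,0]}

```text
time_s: 11.7
tcp_pos: [0.6285, -0.2454, 0.0236]
tcp_rot: [[0.924, -0.381, 0.0], [-0.381, -0.924, -0.0], [0.0, -0.0, -1.0]]
wrist_force: [0.2, -0.1, -1.4]
grip_width: 0.711
grip_force: 44.5
```

Run:
```python
from h import *
plan(628,-244.4,23,-22.4);o=get_obs();print(o['grip_width'],o['grip_force'],o['wrist_force'])
```

```text
t 11.7 p [ 628.5 -245.4   23.6] a -22.42 slide [-0.09 -0.08  0.06] turn -0.0 slide_after_turn [-0.09 -0.08  0.06] tiltfix [-0. -0. -0.]
0.7107294148105315 44.532864689826965 [ 0.18982172 -0.11349252 -1.42506183]
```

Correct the centre by 1 mm, touch down, then open and lift.

Call:
move_arm:
  motion:
    - {"slide": [-0.1,-0.1,0],"angular": [0,0,0]}
    - {"slide": [0,0,0.1],"angular": [0,0,0]}
    - {"slide": [0,0,0],"angular": [0,0,0]}
    - {"slide": [0,0,0],"angular": [0,0,0]}
    - {"slide": [0,0,0],"angular": [0,0,0]}
    - {"slide": [0,0,0],"angular": [0,0,0]}
    - {"slide": [0,0,0],"angular": [0,0,0]}
    - {"slide": [0,0,0],"angular": [0,0,0]}
    - {"slide": [0,0,0],"angular": [0,0,0]}
    - {"slide": [0,0,0],"angular": [0,0,0]}

```text
time_s: 12.95
tcp_pos: [0.6279, -0.244, 0.0226]
tcp_rot: [[0.924, -0.381, 0.0], [-0.381, -0.924, 0.0], [0.0, -0.0, -1.0]]
wrist_force: [-2.2, 1.9, 5.3]
grip_width: 0.715
grip_force: 45.2
```

Call:
move_arm:
  motion:
    - {"slide": [0,0,0],"angular": [0,0,0]}
    - {"slide": [0,0,0],"angular": [0,0,0]}
    - {"slide": [0,0,0],"angular": [0,0,0]}
    - {"slide": [0,0,0],"angular": [0,0,0]}
    - {"slide": [0,0,-2],"angular": [0,0,0]}
    - {"slide": [0,0,-4],"angular": [0,0,0]}
    - {"slide": [0,0,-5],"angular": [0,0,0]}
    - {"slide": [0,0,-4],"angular": [0,0,0]}
    - {"slide": [0,0,-1],"angular": [0,0,0]}
    - {"slide": [0,0,0],"angular": [0,0,0]}
  hand: 1

```text
time_s: 14.2
tcp_pos: [0.628, -0.2441, 0.1834]
tcp_rot: [[0.924, -0.381, 0.001], [-0.381, -0.924, -0.001], [0.002, 0.0, -1.0]]
wrist_force: [0.7, 0.0, -0.9]
grip_width: 1.0
grip_force: 0.0
```

Call:
move_arm:
  motion:
    - {"slide": [0,0,-2],"angular": [0,0,0]}
    - {"slide": [0,0,0],"angular": [0,0,0]}
    - {"slide": [0,0,0],"angular": [0,0,0]}
    - {"slide": [0,0,0],"angular": [0,0,0]}
    - {"slide": [0,0,0],"angular": [0,0,0]}
    - {"slide": [0,0,0],"angular": [0,0,0]}
    - {"slide": [0,0,0],"angular": [0,0,0]}
    - {"slide": [0,0,0],"angular": [0,0,0]}
    - {"slide": [0,0,0],"angular": [0,0,0]}
    - {"slide": [0,0,0],"angular": [0,0,0]}

```text
time_s: 15.45
tcp_pos: [0.6279, -0.2441, 0.2023]
tcp_rot: [[0.924, -0.381, 0.0], [-0.381, -0.924, -0.0], [0.0, 0.0, -1.0]]
wrist_force: [0.7, 0.2, 0.3]
grip_width: 1.001
grip_force: 0.0
```

Run:
```python
from h import *
o,im=snap('w7')
V=im.max(2);uv=pix((628,-244.4,39),o);print(uv)
V[235:]=255
b=blob(V<90,uv);print('pad',cv2.boundingRect(b),*rect([onplane('wrist',q,.039,o)[:2] for q in b]))
lab=cv2.cvtColor(cv2.medianBlur(im,5),cv2.COLOR_BGR2LAB).astype(int)
m=((lab[...,1]>138)|(im.max(2)<90)).astype(np.uint8);k=np.zeros_like(m);cv2.circle(k,(int(uv[0]),int(uv[1])),75,1,-1);m=cv2.morphologyEx(m*k,cv2.MORPH_OPEN,np.ones((5,5),np.uint8))
b=blob(m,uv);print('stump',cv2.boundingRect(b),*circ([onplane('wrist',p,.025,o)[:2] for p in b]))
plan(430,-7.5,120,-18)
```

```text
(np.float64(252.38979379509945), np.float64(171.27732220570005))
pad (223, 143, 58, 57) [ 628.1 -243.3] [60.7 61.3] -22.4
stump (203, 117, 100, 99) [ 627.8 -244.2] r 55.2
t 15.5 p [ 627.9 -244.1  202.3] a -22.41 slide [-27.31 -14.33   8.23] turn -0.077 slide_after_turn [-26.13 -16.39   8.23] tiltfix [ 0.    -0.    -0.077]
```

View pics/w7.png

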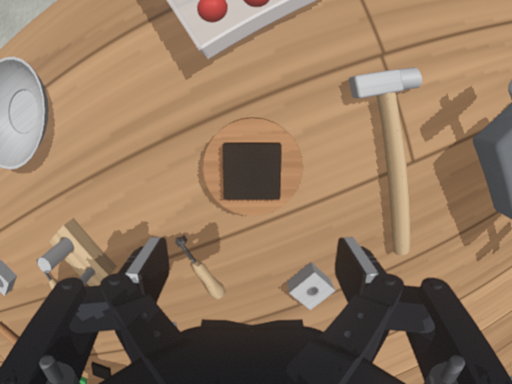

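The pad sits centred on the stump, within about 1 mm. Next, the slab.

Call:
move_arm:
  motion:
    - {"slide": [-3.5,-1.8,0],"angular": [0,0,0]}
    - {"slide": [-4.5,-2.4,0.5],"angular": [0,0,0]}
    - {"slide": [-5,-2.6,1.5],"angular": [0,0,0]}
    - {"slide": [-5,-2.6,1.5],"angular": [0,0,0]}
    - {"slide": [-4.5,-2.4,1.5],"angular": [0,0,0]}
    - {"slide": [-3.3,-1.7,1.5],"angular": [0,0,0]}
    - {"slide": [-1.5,-0.8,1.5],"angular": [0,0,0]}
    - {"slide": [0,0,0.2],"angular": [0,0,-0.077]}
    - {"slide": [0,0,0],"angular": [0,0,0]}
    - {"slide": [0,0,0],"angular": [0,0,0]}

```text
time_s: 16.75
tcp_pos: [0.4304, -0.008, 0.1205]
tcp_rot: [[0.95, -0.311, 0.001], [-0.311, -0.95, -0.0], [0.001, -0.0, -1.0]]
wrist_force: [-0.3, -0.5, -0.3]
grip_width: 0.999
grip_force: 0.0
```

Call:
move_arm:
  motion:
    - {"slide": [0,0,0],"angular": [0,0,0]}
    - {"slide": [0,0,0],"angular": [0,0,0]}
    - {"slide": [0,0,0],"angular": [0,0,0]}
    - {"slide": [0,0,0],"angular": [0,0,0]}
    - {"slide": [0,0,0],"angular": [0,0,0]}
    - {"slide": [0,0,0],"angular": [0,0,0]}
    - {"slide": [0,0,0],"angular": [0,0,0]}
    - {"slide": [0,0,0],"angular": [0,0,0]}
    - {"slide": [0,0,0],"angular": [0,0,0]}
    - {"slide": [0,0,0],"angular": [0,0,0]}

```text
time_s: 18.0
tcp_pos: [0.43, -0.0078, 0.1203]
tcp_rot: [[0.951, -0.309, -0.0], [-0.309, -0.951, 0.0], [-0.0, -0.0, -1.0]]
wrist_force: [-0.1, -0.4, -0.2]
grip_width: 0.995
grip_force: 0.0
```

Run:
```python
from h import *
o,im=snap('w8')
uv=pix((429.6,-7.5,18),o);print(uv)
hsv=cv2.cvtColor(im,cv2.COLOR_BGR2HSV);print(hsv[int(uv[1]),int(uv[0])])
V0=int(hsv[int(uv[1]),int(uv[0]),2])
m=((hsv[...,1]<50)&(hsv[...,2]>V0-25)).astype(np.uint8);m[240:]=0
b=blob(m,uv);print('slab',cv2.boundingRect(b),*rect([onplane('wrist',q,.018,o)[:2] for q in b]))
plan(429.6,-7.5,-2,-18)
```

```text
(np.float64(252.14935453916743), np.float64(188.18668063600015))
[ 90   1 195]
slab (220, 157, 64, 61) [430.  -7.] [54.6 54.2] -18.0
t 18.05 p [430.1  -7.8 120.3] a -18.0 slide [-5.000e-02 -1.000e-02  1.223e+01] turn -0.0 slide_after_turn [-5.000e-02 -1.000e-02  1.223e+01] tiltfix [-0. -0. -0.]
```

View pics/w8.png

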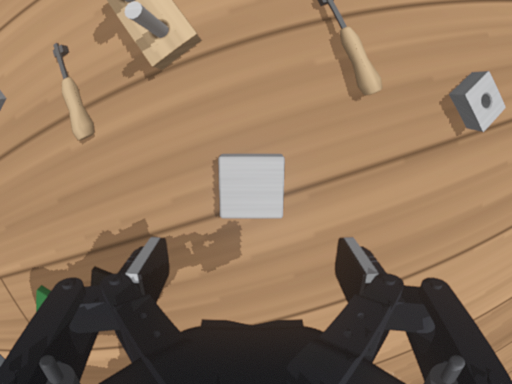

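The slab is at (252,187), square to the tool and directly under the TCP. Descend and grip.

Call:
move_arm:
  motion:
    - {"slide": [0,0,2.5],"angular": [0,0,0]}
    - {"slide": [0,0,3],"angular": [0,0,0]}
    - {"slide": [0,0,3],"angular": [0,0,0]}
    - {"slide": [0,0,2],"angular": [0,0,0]}
    - {"slide": [0,0,1],"angular": [0,0,0]}
    - {"slide": [0,0,0.4],"angular": [0,0,0]}
    - {"slide": [0,0,0.2],"angular": [0,0,0]}
    - {"slide": [0,0,0],"angular": [0,0,0]}
    - {"slide": [0,0,0],"angular": [0,0,0]}
    - {"slide": [0,0,0],"angular": [0,0,0]}

```text
time_s: 19.3
tcp_pos: [0.4302, -0.0078, -0.0005]
tcp_rot: [[0.951, -0.309, 0.001], [-0.309, -0.951, -0.0], [0.001, -0.0, -1.0]]
wrist_force: [0.3, 0.6, -0.2]
grip_width: 1.0
grip_force: 0.0
```

Call:
move_arm:
  motion:
    - {"slide": [0,0,0],"angular": [0,0,0]}
    - {"slide": [0,0,0],"angular": [0,0,0]}
    - {"slide": [0,0,0],"angular": [0,0,0]}
    - {"slide": [0,0,0],"angular": [0,0,0]}
    - {"slide": [0,0,0],"angular": [0,0,0]}
    - {"slide": [0,0,0],"angular": [0,0,0]}
    - {"slide": [0,0,0],"angular": [0,0,0]}
    - {"slide": [0,0,0],"angular": [0,0,0]}
    - {"slide": [0,0,0],"angular": [0,0,0]}
    - {"slide": [0,0,0],"angular": [0,0,0]}
  hand: 0.4
  squeeze: 60

```text
time_s: 20.55
tcp_pos: [0.4301, -0.0078, -0.0004]
tcp_rot: [[0.951, -0.309, 0.0], [-0.309, -0.951, 0.0], [0.0, -0.0, -1.0]]
wrist_force: [-0.6, 0.8, 14.0]
grip_width: 0.642
grip_force: 61.1
```

Run:
```python
from h import *
plan(628.1,-243.6,140,-22.4);print(get_obs()['grip_force'])
```

```text
t 20.55 p [ 4.301e+02 -7.800e+00 -4.000e-01] a -18.01 slide [ 26.13  16.31 -14.03] turn 0.077 slide_after_turn [ 27.29  14.26 -14.04] tiltfix [-0.    -0.     0.077]
61.06071352958679
```

Call:
move_arm:
  motion:
    - {"slide": [0,0,-1],"angular": [0,0,0]}
    - {"slide": [0,0,-2.5],"angular": [0,0,0]}
    - {"slide": [0,0,-4],"angular": [0,0,0]}
    - {"slide": [0,0,-4],"angular": [0,0,0]}
    - {"slide": [0,0,-2],"angular": [0,0,0]}
    - {"slide": [1,0.6,-0.5],"angular": [0,0,0]}
    - {"slide": [2.5,1.6,0],"angular": [0,0,0]}
    - {"slide": [4,2.5,0],"angular": [0,0,0]}
    - {"slide": [4.5,2.8,0],"angular": [0,0,0]}
    - {"slide": [4.5,2.8,0],"angular": [0,0,0]}

```text
time_s: 21.8
tcp_pos: [0.5558, -0.1587, 0.1381]
tcp_rot: [[0.951, -0.309, -0.001], [-0.309, -0.951, 0.001], [-0.002, -0.0, -1.0]]
wrist_force: [1.3, 1.3, -3.6]
grip_width: 0.642
grip_force: 66.4
```

Call:
move_arm:
  motion:
    - {"slide": [4,2.5,0],"angular": [0,0,0]}
    - {"slide": [3,1.9,0],"angular": [0,0,0]}
    - {"slide": [1.8,1.1,0],"angular": [0,0,0]}
    - {"slide": [0.8,0.5,0],"angular": [0,0,0]}
    - {"slide": [0,0,0],"angular": [0,0,0.077]}
    - {"slide": [0,0,1],"angular": [0,0,0]}
    - {"slide": [0,0,2],"angular": [0,0,0]}
    - {"slide": [0,0,2],"angular": [0,0,0]}
    - {"slide": [0,0,1],"angular": [0,0,0]}
    - {"slide": [0,0,0],"angular": [0,0,0]}

```text
time_s: 23.05
tcp_pos: [0.6273, -0.2431, 0.0784]
tcp_rot: [[0.925, -0.38, -0.002], [-0.38, -0.925, 0.001], [-0.002, -0.0, -1.0]]
wrist_force: [0.3, -0.3, -3.3]
grip_width: 0.637
grip_force: 66.3
```

Call:
move_arm:
  motion:
    - {"slide": [0,0,1],"angular": [0,0,0]}
    - {"slide": [0,0,1],"angular": [0,0,0]}
    - {"slide": [0,0,0.5],"angular": [0,0,0]}
    - {"slide": [0,0,0],"angular": [0,0,0]}
    - {"slide": [0,0,0],"angular": [0,0,0]}
    - {"slide": [0,0,0],"angular": [0,0,0]}
    - {"slide": [0,0,0],"angular": [0,0,0]}
    - {"slide": [0,0,0],"angular": [0,0,0]}
    - {"slide": [0,0,0],"angular": [0,0,0]}
    - {"slide": [0,0,0],"angular": [0,0,0]}

```text
time_s: 24.3
tcp_pos: [0.6279, -0.2435, 0.0543]
tcp_rot: [[0.924, -0.381, 0.0], [-0.381, -0.924, 0.0], [0.0, -0.0, -1.0]]
wrist_force: [0.6, 0.0, -4.1]
grip_width: 0.639
grip_force: 66.4
```

Run:
```python
from h import *
o,im=snap('w9');plan(628.1,-243.6,38.6,-22.4);print(o['grip_force'],o['grip_width'],o['wrist_force'])
hsv=cv2.cvtColor(im,cv2.COLOR_BGR2HSV);uv=pix(o['tcp_pos']*1000+[0,0,18.4],o);print(uv)
m=((hsv[...,1]<50)&(hsv[...,2]>170)).astype(np.uint8)
b=blob(m,uv);print('slab',cv2.boundingRect(b),*rect([onplane('wrist',q,o['tcp_pos'][2]+.0184,o)[:2] for q in b]))
```

```text
t 24.35 p [ 627.9 -243.5   54.3] a -22.41 slide [0.03 0.   1.57] turn -0.0 slide_after_turn [0.03 0.   1.57] tiltfix [-0. -0. -0.]
66.39948606491089 0.6388739673464761 [ 0.61523969  0.02025988 -4.07479422]
(np.float64(252.5760074341899), np.float64(257.9831709059098))
slab (193, 205, 120, 75) [ 634.7 -246.1] [54.7 40. ] -22.1
```

View pics/w9.png

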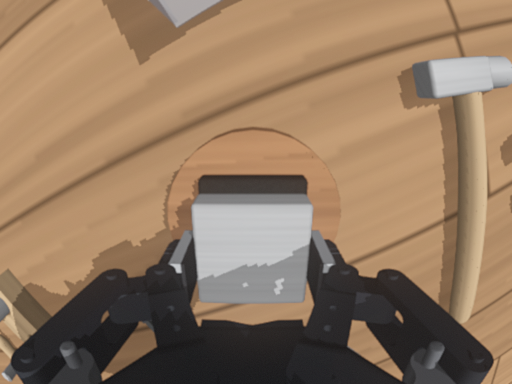

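The slab is held level above the pad, with its top face at rows 205–303. Lower it, then release.

Call:
move_arm:
  motion:
    - {"slide": [0,0,0.6],"angular": [0,0,0]}
    - {"slide": [0,0,0.5],"angular": [0,0,0]}
    - {"slide": [0,0,0.2],"angular": [0,0,0]}
    - {"slide": [0,0,0.1],"angular": [0,0,0]}
    - {"slide": [0,0,0.1],"angular": [0,0,0]}
    - {"slide": [0,0,0.1],"angular": [0,0,0]}
    - {"slide": [0,0,0],"angular": [0,0,0]}
    - {"slide": [0,0,0],"angular": [0,0,0]}
    - {"slide": [0,0,0],"angular": [0,0,0]}
    - {"slide": [0,0,0],"angular": [0,0,0]}

```text
time_s: 25.6
tcp_pos: [0.628, -0.2435, 0.0387]
tcp_rot: [[0.924, -0.381, 0.0], [-0.381, -0.924, -0.0], [0.0, -0.0, -1.0]]
wrist_force: [-2.6, 1.2, 6.4]
grip_width: 0.637
grip_force: 67.5
```

Call:
move_arm:
  motion:
    - {"slide": [0,0,0],"angular": [0,0,0]}
    - {"slide": [0,0,0],"angular": [0,0,0]}
    - {"slide": [0,0,0],"angular": [0,0,0]}
    - {"slide": [0,0,0],"angular": [0,0,0]}
    - {"slide": [0,0,-2],"angular": [0,0,0]}
    - {"slide": [0,0,-4],"angular": [0,0,0]}
    - {"slide": [0,0,-5],"angular": [0,0,0]}
    - {"slide": [0,0,-4],"angular": [0,0,0]}
    - {"slide": [0,0,-1],"angular": [0,0,0]}
    - {"slide": [0,0,0],"angular": [0,0,0]}
  hand: 1

```text
time_s: 26.85
tcp_pos: [0.628, -0.2435, 0.1994]
tcp_rot: [[0.924, -0.381, 0.001], [-0.381, -0.924, -0.001], [0.002, 0.0, -1.0]]
wrist_force: [-0.6, 0.4, -0.5]
grip_width: 1.001
grip_force: 0.0
```

Call:
move_arm:
  motion:
    - {"slide": [0,0,0],"angular": [0,0,0]}
    - {"slide": [0,0,0],"angular": [0,0,0]}
    - {"slide": [0,0,0],"angular": [0,0,0]}
    - {"slide": [0,0,0],"angular": [0,0,0]}
    - {"slide": [0,0,0],"angular": [0,0,0]}
    - {"slide": [0,0,0],"angular": [0,0,0]}
    - {"slide": [0,0,0],"angular": [0,0,0]}
    - {"slide": [0,0,0],"angular": [0,0,0]}
    - {"slide": [0,0,0],"angular": [0,0,0]}
    - {"slide": [0,0,0],"angular": [0,0,0]}

```text
time_s: 28.1
tcp_pos: [0.6279, -0.2435, 0.1983]
tcp_rot: [[0.924, -0.381, 0.0], [-0.381, -0.924, 0.0], [0.0, -0.0, -1.0]]
wrist_force: [-0.6, -0.4, 0.1]
grip_width: 1.003
grip_force: 0.0
```

Run:
```python
from h import *
o,im=snap('w10')
uv=pix((628,-244,57),o);print(uv)
hsv=cv2.cvtColor(im,cv2.COLOR_BGR2HSV);V0=int(hsv[int(uv[1]),int(uv[0]),2]);print(V0)
m=((hsv[...,1]<60)&(hsv[...,2]>V0-30)).astype(np.uint8);m[240:]=0
b=blob(m,uv);print('slab',cv2.boundingRect(b),*rect([onplane('wrist',q,.057,o)[:2] for q in b]))
V=im.max(2);V[240:]=255;m=(V<90)|(m>0)
b=blob(m,uv);print('pad',cv2.boundingRect(b),*rect([onplane('wrist',q,.039,o)[:2] for q in b]))
plan(620.6,253.2,150,26.3);plan(620.6,253.2,150,-63.7)
```

```text
(np.float64(252.64629870592745), np.float64(176.26900301463982))
189
slab (224, 150, 57, 54) [ 627.5 -243.1] [54.8 54.3] -22.5
pad (223, 143, 59, 61) [ 626.7 -242.8] [59.8 65.1] -22.5
t 28.15 p [ 627.9 -243.5  198.3] a -22.41 slide [-19.61 -45.64   4.83] turn -0.85 slide_after_turn [ 21.35 -44.85   4.83] tiltfix [ 0.    0.   -0.85]
t 28.15 p [ 627.9 -243.5  198.3] a -22.41 slide [-19.61 -45.64   4.83] turn 0.721 slide_after_turn [-44.85 -21.35   4.83] tiltfix [0.    0.    0.721]
```

The slab is on the pad at (627.5,−243.1), within 1 mm of centre. Next, the wide die.

Call:
move_arm:
  motion:
    - {"slide": [-1,-2.3,0],"angular": [0,0,0]}
    - {"slide": [-1.8,-4.2,0],"angular": [0,0,0]}
    - {"slide": [-2.3,-5.3,0],"angular": [0,0,0]}
    - {"slide": [-2.3,-5.3,0],"angular": [0,0,0]}
    - {"slide": [-2.3,-5.3,0],"angular": [0,0,0]}
    - {"slide": [-2.3,-5.3,0],"angular": [0,0,0]}
    - {"slide": [-2.3,-5.3,0],"angular": [0,0,0]}
    - {"slide": [-2.3,-5.3,0],"angular": [0,0,0]}
    - {"slide": [-1.8,-4.5,0],"angular": [0,0,0]}
    - {"slide": [-1.2,-2.8,0],"angular": [0,0,0]}

```text
time_s: 29.4
tcp_pos: [0.6195, 0.2561, 0.1983]
tcp_rot: [[0.925, -0.379, -0.0], [-0.379, -0.925, 0.0], [-0.0, -0.0, -1.0]]
wrist_force: [-0.3, -1.0, 0.6]
grip_width: 0.998
grip_force: 0.0
```

Call:
move_arm:
  motion:
    - {"slide": [0,0,1],"angular": [0,0,-0.17]}
    - {"slide": [0,0,1],"angular": [0,0,-0.17]}
    - {"slide": [0,0,1.5],"angular": [0,0,-0.17]}
    - {"slide": [0,0,1.5],"angular": [0,0,-0.17]}
    - {"slide": [0,0,1.5],"angular": [0,0,-0.17]}
    - {"slide": [0,0,1.5],"angular": [0,0,0]}
    - {"slide": [0,0,0],"angular": [0,0,0]}
    - {"slide": [0,0,0],"angular": [0,0,0]}
    - {"slide": [0,0,0],"angular": [0,0,0]}
    - {"slide": [0,0,0],"angular": [0,0,0]}

```text
time_s: 30.65
tcp_pos: [0.6208, 0.2529, 0.1188]
tcp_rot: [[0.897, 0.442, 0.001], [0.442, -0.897, 0.0], [0.001, 0.0, -1.0]]
wrist_force: [-0.1, -0.6, 0.4]
grip_width: 1.003
grip_force: 0.0
```

Run:
```python
from h import *
o,im=snap('w11')
uv=pix((620.6,253.2,28),o);print(uv)
hsv=cv2.cvtColor(im,cv2.COLOR_BGR2HSV)
m=((hsv[...,1]<60)&(hsv[...,2]>165)).astype(np.uint8);m[240:]=0
b=blob(m,uv);print('die',cv2.boundingRect(b),*rect([onplane('wrist',q,.028,o)[:2] for q in b]))
plan(620.6,253.2,0,26.3)
```

```text
(np.float64(252.21697153579746), np.float64(192.32677724613953))
die (226, 165, 54, 52) [621.5 253.7] [44.1 44.5] 26.2
t 30.7 p [620.7 252.8 118.7] a 26.26 slide [-0.   -0.04 11.87] turn -0.001 slide_after_turn [ 1.000e-02 -4.000e-02  1.187e+01] tiltfix [ 0.    -0.001 -0.001]
```

View pics/w11.png

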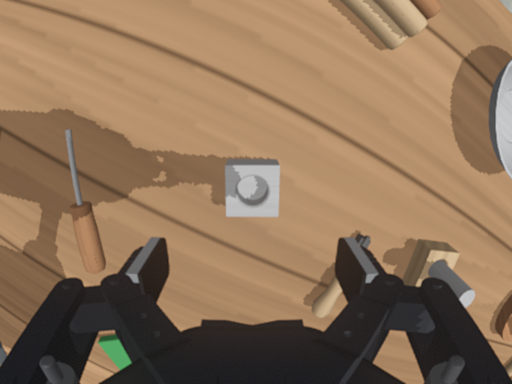

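The wide die is at (252,189) with its hole up, about 1 mm ahead of the TCP. Descend and grip.

Call:
move_arm:
  motion:
    - {"slide": [0.1,0,2],"angular": [0,0,0]}
    - {"slide": [0,0,3],"angular": [0,0,0]}
    - {"slide": [0,0,3],"angular": [0,0,0]}
    - {"slide": [0,0,2],"angular": [0,0,0]}
    - {"slide": [0,0,1],"angular": [0,0,0]}
    - {"slide": [0,0,0.5],"angular": [0,0,0]}
    - {"slide": [0,0,0.2],"angular": [0,0,0]}
    - {"slide": [0,0,0],"angular": [0,0,0]}
    - {"slide": [0,0,0],"angular": [0,0,0]}
    - {"slide": [0,0,0],"angular": [0,0,0]}

```text
time_s: 31.95
tcp_pos: [0.6216, 0.2533, 0.0016]
tcp_rot: [[0.897, 0.443, 0.001], [0.443, -0.897, 0.0], [0.001, 0.0, -1.0]]
wrist_force: [-0.1, 0.2, 0.2]
grip_width: 1.004
grip_force: 0.0
```

Call:
move_arm:
  motion:
    - {"slide": [0,0,0],"angular": [0,0,0]}
    - {"slide": [0,0,0],"angular": [0,0,0]}
    - {"slide": [0,0,0],"angular": [0,0,0]}
    - {"slide": [0,0,0],"angular": [0,0,0]}
    - {"slide": [0,0,0],"angular": [0,0,0]}
    - {"slide": [0,0,0],"angular": [0,0,0]}
    - {"slide": [0,0,0],"angular": [0,0,0]}
    - {"slide": [0,0,0],"angular": [0,0,0]}
    - {"slide": [0,0,0],"angular": [0,0,0]}
    - {"slide": [0,0,0],"angular": [0,0,0]}
  hand: 0.3

```text
time_s: 33.2
tcp_pos: [0.6215, 0.2532, 0.0016]
tcp_rot: [[0.897, 0.443, 0.0], [0.443, -0.897, 0.0], [0.0, 0.0, -1.0]]
wrist_force: [-2.1, -0.9, 6.0]
grip_width: 0.504
grip_force: 62.0
```

Run:
```python
from h import *
plan(627.5,-243.2,150,-22.4)
```

```text
t 33.2 p [621.5 253.2   1.6] a 26.29 slide [-21.45  44.78 -14.85] turn 0.85 slide_after_turn [ 19.47  45.67 -14.84] tiltfix [-0.   -0.    0.85]
```

Call:
move_arm:
  motion:
    - {"slide": [0,0,-1],"angular": [0,0,0]}
    - {"slide": [0,0,-2.5],"angular": [0,0,0]}
    - {"slide": [0,0,-4],"angular": [0,0,0]}
    - {"slide": [0,0,-4],"angular": [0,0,0]}
    - {"slide": [-0.5,0.9,-2.5],"angular": [0,0,0]}
    - {"slide": [-1.2,2.5,-0.9],"angular": [0,0,0]}
    - {"slide": [-1.8,3.8,0],"angular": [0,0,0]}
    - {"slide": [-2.3,4.8,0],"angular": [0,0,0]}
    - {"slide": [-2.4,5,0],"angular": [0,0,0]}
    - {"slide": [-2.4,5,0],"angular": [0,0,0]}

```text
time_s: 34.45
tcp_pos: [0.6236, 0.0074, 0.1508]
tcp_rot: [[0.896, 0.443, 0.0], [0.443, -0.896, 0.0], [0.0, 0.0, -1.0]]
wrist_force: [0.7, 0.3, -3.0]
grip_width: 0.505
grip_force: 61.6
```

Call:
move_arm:
  motion:
    - {"slide": [-2.4,5,0],"angular": [0,0,0]}
    - {"slide": [-2.4,5,0],"angular": [0,0,0]}
    - {"slide": [-2.3,4.8,0],"angular": [0,0,0]}
    - {"slide": [-1.9,4.1,0],"angular": [0,0,0]}
    - {"slide": [-1.2,2.6,0],"angular": [0,0,0]}
    - {"slide": [-0.6,1.3,0],"angular": [0,0,0.17]}
    - {"slide": [0,0,0],"angular": [0,0,0.17]}
    - {"slide": [0,0,0],"angular": [0,0,0.17]}
    - {"slide": [0,0,0],"angular": [0,0,0.17]}
    - {"slide": [0,0,0],"angular": [0,0,0.17]}

```text
time_s: 35.7
tcp_pos: [0.6278, -0.2431, 0.1506]
tcp_rot: [[0.922, -0.386, -0.0], [-0.386, -0.922, 0.0], [-0.0, -0.0, -1.0]]
wrist_force: [-1.1, 1.0, -2.7]
grip_width: 0.503
grip_force: 61.3
```

Call:
move_arm:
  motion:
    - {"slide": [0,0,1.5],"angular": [0,0,0]}
    - {"slide": [0,0,2.5],"angular": [0,0,0]}
    - {"slide": [0,0,2],"angular": [0,0,0]}
    - {"slide": [0,0,1],"angular": [0,0,0]}
    - {"slide": [0,0,0.5],"angular": [0,0,0]}
    - {"slide": [0,0,0],"angular": [0,0,0]}
    - {"slide": [0,0,0],"angular": [0,0,0]}
    - {"slide": [0,0,0],"angular": [0,0,0]}
    - {"slide": [0,0,0],"angular": [0,0,0]}
    - {"slide": [0,0,0],"angular": [0,0,0]}

```text
time_s: 36.95
tcp_pos: [0.628, -0.2432, 0.0754]
tcp_rot: [[0.924, -0.381, 0.0], [-0.381, -0.924, -0.0], [0.0, 0.0, -1.0]]
wrist_force: [0.4, -0.6, -3.0]
grip_width: 0.506
grip_force: 61.5
```

Run:
```python
from h import *
o,im=snap('w12');plan(627.5,-243.2,58.6,-22.4);print(o['grip_force'],o['grip_width'],o['wrist_force'])
```

```text
t 37.0 p [ 628.  -243.2   75.4] a -22.41 slide [-0.05  0.02  1.68] turn -0.0 slide_after_turn [-0.05  0.02  1.68] tiltfix [ 0. -0. -0.]
61.521237306296825 0.5056390661614714 [ 0.3642896  -0.60226106 -2.95652379]
```

View pics/w12.png

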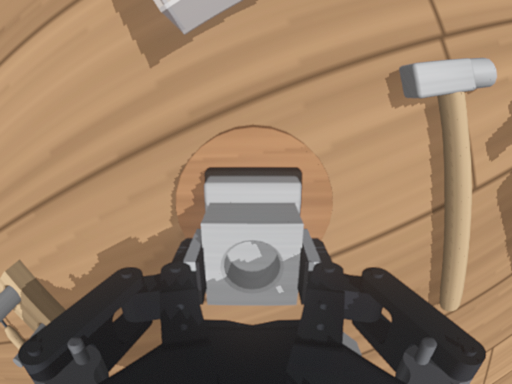

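The die is held level with its hole at (252,264), above the slab. Lower it 17 mm and release.

Call:
move_arm:
  motion:
    - {"slide": [-0.05,0,0.6],"angular": [0,0,0]}
    - {"slide": [0,0,0.5],"angular": [0,0,0]}
    - {"slide": [0,0,0.3],"angular": [0,0,0]}
    - {"slide": [0,0,0.1],"angular": [0,0,0]}
    - {"slide": [0,0,0.1],"angular": [0,0,0]}
    - {"slide": [0,0,0.1],"angular": [0,0,0]}
    - {"slide": [0,0,0],"angular": [0,0,0]}
    - {"slide": [0,0,0],"angular": [0,0,0]}
    - {"slide": [0,0,0],"angular": [0,0,0]}
    - {"slide": [0,0,0],"angular": [0,0,0]}

```text
time_s: 38.25
tcp_pos: [0.6276, -0.243, 0.0586]
tcp_rot: [[0.924, -0.381, 0.0], [-0.381, -0.924, -0.0], [0.0, 0.0, -1.0]]
wrist_force: [-1.3, 1.3, 5.0]
grip_width: 0.503
grip_force: 62.3
```

Call:
move_arm:
  motion:
    - {"slide": [0,0,0],"angular": [0,0,0]}
    - {"slide": [0,0,0],"angular": [0,0,0]}
    - {"slide": [0,0,0],"angular": [0,0,0]}
    - {"slide": [0,0,0],"angular": [0,0,0]}
    - {"slide": [0,0,0],"angular": [0,0,0]}
    - {"slide": [0,0,-2],"angular": [0,0,0]}
    - {"slide": [0,0,-4],"angular": [0,0,0]}
    - {"slide": [0,0,-4],"angular": [0,0,0]}
    - {"slide": [0,0,-3],"angular": [0,0,0]}
    - {"slide": [0,0,-1.2],"angular": [0,0,0]}
  hand: 1

```text
time_s: 39.5
tcp_pos: [0.6283, -0.2434, 0.2035]
tcp_rot: [[0.924, -0.381, 0.004], [-0.381, -0.924, -0.002], [0.004, 0.0, -1.0]]
wrist_force: [0.0, -0.3, 0.5]
grip_width: 1.002
grip_force: 0.0
```

Call:
move_arm:
  motion:
    - {"slide": [0,0,0],"angular": [0,0,0]}
    - {"slide": [0,0,0],"angular": [0,0,0]}
    - {"slide": [0,0,0],"angular": [0,0,0]}
    - {"slide": [0,0,0],"angular": [0,0,0]}
    - {"slide": [0,0,0],"angular": [0,0,0]}
    - {"slide": [0,0,0],"angular": [0,0,0]}
    - {"slide": [0,0,0],"angular": [0,0,0]}
    - {"slide": [0,0,0],"angular": [0,0,0]}
    - {"slide": [0,0,0],"angular": [0,0,0]}
    - {"slide": [0,0,0],"angular": [0,0,0]}

```text
time_s: 40.75
tcp_pos: [0.6275, -0.243, 0.2003]
tcp_rot: [[0.924, -0.381, 0.0], [-0.381, -0.924, 0.0], [-0.0, -0.0, -1.0]]
wrist_force: [0.0, -1.0, 0.7]
grip_width: 0.999
grip_force: 0.0
```

Run:
```python
from h import *
o,im=snap('w13');print(o['tcp_pos'])
uv=pix((627.5,-243.2,85),o);print(uv)
cr=im[int(uv[1])-45:int(uv[1])+45,int(uv[0])-60:int(uv[0])+60]
cv2.imwrite('pics/z13.png',cv2.resize(cr,None,fx=6,fy=6,interpolation=cv2.INTER_CUBIC));print(int(uv[0])-60,int(uv[1])-45)
plan(610,30,200,17.7)
```

```text
[ 0.62751475 -0.24299722  0.20028812]
(np.float64(252.44490566957077), np.float64(183.52825053329798))
192 138
t 40.8 p [ 627.5 -243.   200.3] a -22.41 slide [-12.03 -24.57   0.03] turn -0.7 slide_after_turn [  6.63 -26.54   0.03] tiltfix [-0.  -0.  -0.7]
```

View pics/z13.png

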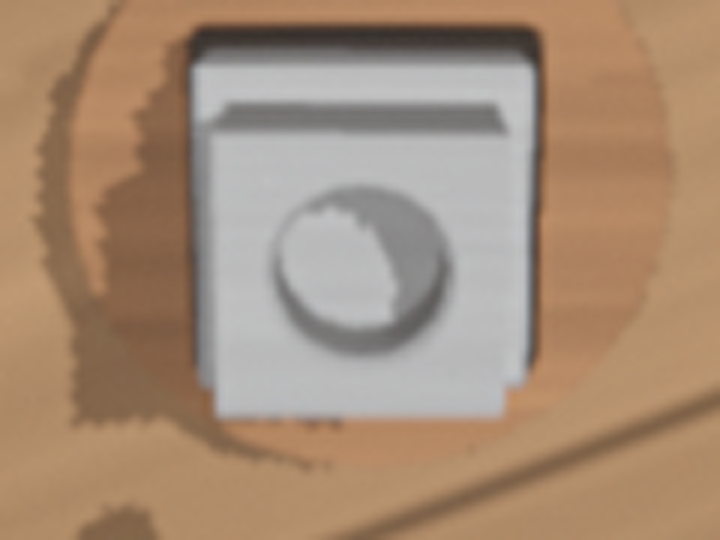

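The die's top face is centred at px (252.0,183.7), against (252.4,183.5) predicted, so it is centred with its hole up. Next, the thick punch.

Call:
move_arm:
  motion:
    - {"slide": [-1.2,-2.8,0],"angular": [0,0,0]}
    - {"slide": [-2,-4.7,0],"angular": [0,0,0]}
    - {"slide": [-2.3,-5.4,0],"angular": [0,0,0]}
    - {"slide": [-2.3,-5.4,0],"angular": [0,0,0]}
    - {"slide": [-1.9,-4.5,0],"angular": [0,0,0]}
    - {"slide": [-1.2,-2.75,0],"angular": [0,0,0]}
    - {"slide": [0,0,0],"angular": [0,0,-0.175]}
    - {"slide": [0,0,0],"angular": [0,0,-0.175]}
    - {"slide": [0,0,0],"angular": [0,0,-0.175]}
    - {"slide": [0,0,0],"angular": [0,0,-0.175]}

```text
time_s: 42.05
tcp_pos: [0.6242, 0.0348, 0.2003]
tcp_rot: [[0.951, 0.31, 0.0], [0.31, -0.951, 0.0], [0.0, 0.0, -1.0]]
wrist_force: [0.3, -0.1, -0.5]
grip_width: 1.001
grip_force: 0.0
```

Call:
move_arm:
  motion:
    - {"slide": [0,0,0],"angular": [0,0,0]}
    - {"slide": [0,0,0],"angular": [0,0,0]}
    - {"slide": [0,0,0],"angular": [0,0,0]}
    - {"slide": [0,0,0],"angular": [0,0,0]}
    - {"slide": [0,0,0],"angular": [0,0,0]}
    - {"slide": [0,0,0],"angular": [0,0,0]}
    - {"slide": [0,0,0],"angular": [0,0,0]}
    - {"slide": [0,0,0],"angular": [0,0,0]}
    - {"slide": [0,0,0],"angular": [0,0,0]}
    - {"slide": [0,0,0],"angular": [0,0,0]}

```text
time_s: 43.3
tcp_pos: [0.6242, 0.0347, 0.2003]
tcp_rot: [[0.953, 0.304, -0.0], [0.304, -0.953, -0.0], [-0.0, -0.0, -1.0]]
wrist_force: [0.6, 0.2, -0.1]
grip_width: 1.0
grip_force: 0.0
```

Run:
```python
from h import *
o,im=snap('w14');print(o['tcp_pos'])
uv=pix((624,35,85),o);uv2=pix((577,20,85),o);print(uv,uv2)
hsv=cv2.cvtColor(im,cv2.COLOR_BGR2HSV)
for u in(uv,uv2):
    print(hsv[int(u[1])-25:int(u[1])+45:4,int(u[0]),1:].tolist())
for th in(150,165,180):
    m=((hsv[...,1]<60)&(hsv[...,2]>th)).astype(np.uint8);m[250:]=0
    b=blob(m,uv);print(th,cv2.boundingRect(b),*circ([onplane('wrist',q,.085,o)[:2] for q in b]))
cv2.imwrite('pics/z14.png',cv2.resize(im[120:270,150:350],None,fx=4,fy=4))
```

```text
[0.62416707 0.03474601 0.20026834]
(np.float64(252.28646408514564), np.float64(184.20772451598236)) (np.float64(252.29190706054004), np.float64(233.81615729845936))
[[14, 108], [14, 109], [0, 185], [1, 191], [1, 194], [0, 193], [0, 193], [3, 191], [80, 201], [76, 200], [79, 200], [12, 108], [14, 110], [11, 111], [16, 112], [14, 113], [2, 154], [0, 195]]
[[14, 110], [14, 111], [14, 112], [11, 112], [1, 185], [0, 193], [1, 193], [102, 175], [102, 175], [102, 182], [104, 177], [107, 167], [106, 171], [105, 172], [105, 178], [105, 178], [105, 177], [107, 167]]
150 (242, 166, 26, 24) [630.3  35. ] r 10.8
165 (242, 166, 26, 24) [630.1  35. ] r 10.7
180 (242, 167, 26, 23) [629.8  34.8] r 10.5
```

View pics/z14.png

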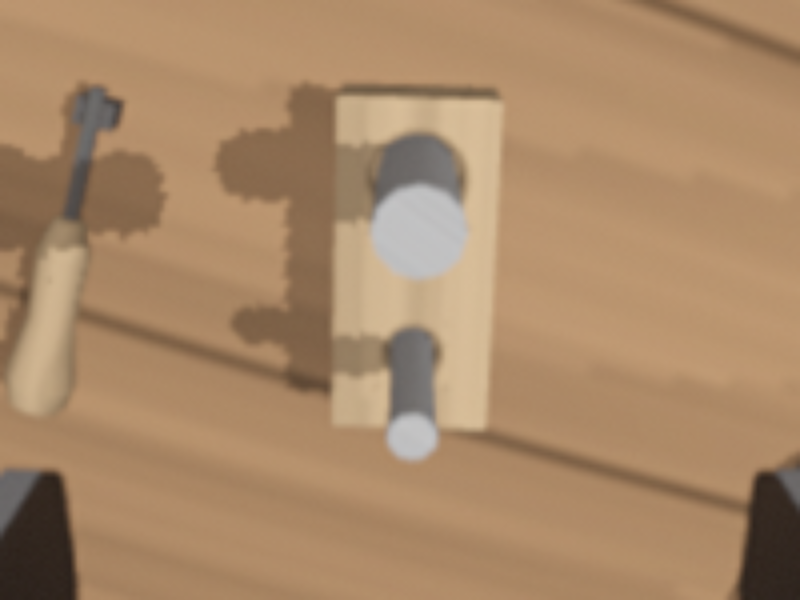

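The crop shows the thick punch top at px (255,177) and the thin one behind it, with the fingers clear on both sides. I'll cross-check against the top camera and the hole.

Run:
```python
from h import *
o=get_obs();o={k:np.array(v) for k,v in o.items()}
print(onplane('wrist',(150+418/4,120+178/4),.028,o))
im=cv2.imread('pics/top0.png');hsv=cv2.cvtColor(im,cv2.COLOR_BGR2HSV)
m=((hsv[...,1]<60)&(hsv[...,2]>110)).astype(np.uint8)
b=blob(m,(243,137));print(cv2.boundingRect(b),*circ([onplane('top',q,.085)[:2] for q in b]))
plan(630,34.9,40,17.7)
```

```text
[0.63073634 0.03455646 0.028     ]
(238, 130, 10, 10) [630.3  35. ] r 10.5
t 43.35 p [624.2  34.7 200.3] a 17.69 slide [ 0.56  0.16 16.03] turn -0.0 slide_after_turn [ 0.56  0.16 16.03] tiltfix [ 0.  0. -0.]
```

Both views agree on (630.2,35.0). Descend and grip at the upper half.

Call:
move_arm:
  motion:
    - {"slide": [0.3,0.1,0],"angular": [0,0,0]}
    - {"slide": [0.27,0.06,1.5],"angular": [0,0,0]}
    - {"slide": [0,0,3],"angular": [0,0,0]}
    - {"slide": [0,0,3.5],"angular": [0,0,0]}
    - {"slide": [0,0,3.5],"angular": [0,0,0]}
    - {"slide": [0,0,2.5],"angular": [0,0,0]}
    - {"slide": [0,0,1.3],"angular": [0,0,0]}
    - {"slide": [0,0,0.5],"angular": [0,0,0]}
    - {"slide": [0,0,0],"angular": [0,0,0]}
    - {"slide": [0,0,0],"angular": [0,0,0]}

```text
time_s: 44.6
tcp_pos: [0.6306, 0.035, 0.0431]
tcp_rot: [[0.953, 0.304, 0.001], [0.304, -0.953, -0.0], [0.001, 0.0, -1.0]]
wrist_force: [-0.4, -0.4, -0.5]
grip_width: 0.999
grip_force: 0.0
```

Call:
move_arm:
  motion:
    - {"slide": [0,0,0],"angular": [0,0,0]}
    - {"slide": [0,0,0],"angular": [0,0,0]}
    - {"slide": [0,0,0],"angular": [0,0,0]}
    - {"slide": [0,0,0],"angular": [0,0,0]}
    - {"slide": [0,0,0],"angular": [0,0,0]}
    - {"slide": [0,0,0],"angular": [0,0,0]}
    - {"slide": [0,0,0],"angular": [0,0,0]}
    - {"slide": [0,0,0],"angular": [0,0,0]}
    - {"slide": [0,0,0],"angular": [0,0,0]}
    - {"slide": [0,0,0],"angular": [0,0,0]}
  hand: 0.1

```text
time_s: 45.85
tcp_pos: [0.6302, 0.035, 0.0425]
tcp_rot: [[0.953, 0.304, 0.0], [0.304, -0.953, 0.0], [0.0, 0.0, -1.0]]
wrist_force: [-1.0, 0.1, 5.6]
grip_width: 0.239
grip_force: 58.3
```

Run:
```python
from h import *
plan(627.5,-243.2,150,17.7)
o=get_obs();print(o['grip_width'],o['wrist_force'],o['ft_torque'])
```

```text
t 45.85 p [630.2  35.   42.5] a 17.69 slide [ -8.71  26.42 -10.76] turn -0.0 slide_after_turn [ -8.71  26.42 -10.75] tiltfix [ 0. -0. -0.]
0.23934102390185116 [-0.97772645  0.07002271  5.63913082] [0.07790459 0.1810397  0.01272682]
```

Call:
move_arm:
  motion:
    - {"slide": [0,0,-1],"angular": [0,0,0]}
    - {"slide": [0,0,-2.5],"angular": [0,0,0]}
    - {"slide": [0,0,-3.5],"angular": [0,0,0]}
    - {"slide": [0,0,-2.7],"angular": [0,0,0]}
    - {"slide": [0,0,-1.1],"angular": [0,0,0]}
    - {"slide": [-0.6,1.8,0],"angular": [0,0,0]}
    - {"slide": [-1.2,3.6,0],"angular": [0,0,0]}
    - {"slide": [-1.5,4.6,0],"angular": [0,0,0]}
    - {"slide": [-1.6,4.8,0],"angular": [0,0,0]}
    - {"slide": [-1.5,4.6,0],"angular": [0,0,0]}

```text
time_s: 47.1
tcp_pos: [0.627, -0.1717, 0.1489]
tcp_rot: [[0.953, 0.303, -0.002], [0.303, -0.953, 0.001], [-0.002, -0.001, -1.0]]
wrist_force: [0.7, -1.1, -1.5]
grip_width: 0.242
grip_force: 58.8
```

Call:
move_arm:
  motion:
    - {"slide": [-1.2,3.6,0],"angular": [0,0,0]}
    - {"slide": [-0.8,2.3,0],"angular": [0,0,0]}
    - {"slide": [-0.3,1.1,0],"angular": [0,0,0]}
    - {"slide": [0,0,0.5],"angular": [0,0,0]}
    - {"slide": [0,0,1],"angular": [0,0,0]}
    - {"slide": [0,0,0.5],"angular": [0,0,0]}
    - {"slide": [0,0,0],"angular": [0,0,0]}
    - {"slide": [0,0,0],"angular": [0,0,0]}
    - {"slide": [0,0,0],"angular": [0,0,0]}
    - {"slide": [0,0,0],"angular": [0,0,0]}

```text
time_s: 48.35
tcp_pos: [0.6275, -0.2431, 0.1305]
tcp_rot: [[0.953, 0.304, 0.0], [0.304, -0.953, -0.0], [0.0, 0.0, -1.0]]
wrist_force: [0.1, 0.0, -2.2]
grip_width: 0.242
grip_force: 58.8
```

Call:
move_arm:
  motion:
    - {"slide": [0,0,0],"angular": [0,0,0]}
    - {"slide": [0,0,0],"angular": [0,0,0]}
    - {"slide": [0,0,0],"angular": [0,0,0]}
    - {"slide": [0,0,0],"angular": [0,0,0]}
    - {"slide": [0,0,0],"angular": [0,0,0]}
    - {"slide": [0,0,0],"angular": [0,0,0]}
    - {"slide": [0,0,0],"angular": [0,0,0]}
    - {"slide": [0,0,0],"angular": [0,0,0]}
    - {"slide": [0,0,0],"angular": [0,0,0]}
    - {"slide": [0,0,0],"angular": [0,0,0]}

```text
time_s: 49.6
tcp_pos: [0.6275, -0.243, 0.1303]
tcp_rot: [[0.953, 0.304, 0.0], [0.304, -0.953, -0.0], [0.0, 0.0, -1.0]]
wrist_force: [0.3, -0.4, -2.8]
grip_width: 0.245
grip_force: 58.8
```

Run:
```python
from h import *
o,im=snap('w15');plan(627.5,-243.0,100,17.7)
print(o['grip_width'],o['grip_force'],o['wrist_force'])
# punch top in hand: expected 42.5 mm above TCP
z=o['tcp_pos'][2]+.0425;uv=pix(o['tcp_pos']*1000+[0,0,42.5],o);print(uv)
hsv=cv2.cvtColor(im,cv2.COLOR_BGR2HSV)
for th in (130,165,180):
    m=((hsv[...,1]<60)&(hsv[...,2]>th)).astype(np.uint8)
    b=blob(m,uv);print(th,cv2.boundingRect(b),*circ([onplane('wrist',q,z,o)[:2] for q in b]))
```

```text
t 49.65 p [ 627.4 -243.   130.3] a 17.69 slide [0.01 0.   3.03] turn -0.0 slide_after_turn [0.01 0.   3.03] tiltfix [ 0.  0. -0.]
0.2452736234090991 58.824997544288635 [ 0.33424057 -0.41726636 -2.82493016]
(np.float64(253.32318036738653), np.float64(287.5516079102103))
130 (225, 266, 53, 43) [ 627.1 -242.2] r 10.7
165 (225, 168, 74, 61) [ 664.4 -234.2] r 9.9
180 (225, 168, 74, 60) [ 664.4 -234.3] r 9.8
```

The punch is upright in the grip and over the hole within 1 mm. Lower it part way and check the forces.

Call:
move_arm:
  motion:
    - {"slide": [0,0,0.5],"angular": [0,0,0]}
    - {"slide": [0,0,0.5],"angular": [0,0,0]}
    - {"slide": [0,0,0.3],"angular": [0,0,0]}
    - {"slide": [0,0,0.3],"angular": [0,0,0]}
    - {"slide": [0,0,0.2],"angular": [0,0,0]}
    - {"slide": [0,0,0.2],"angular": [0,0,0]}
    - {"slide": [0,0,0],"angular": [0,0,0]}
    - {"slide": [0,0,0],"angular": [0,0,0]}
    - {"slide": [0,0,0],"angular": [0,0,0]}
    - {"slide": [0,0,0],"angular": [0,0,0]}

```text
time_s: 50.9
tcp_pos: [0.6275, -0.243, 0.1104]
tcp_rot: [[0.953, 0.304, 0.0], [0.304, -0.953, -0.0], [0.0, 0.0, -1.0]]
wrist_force: [0.2, -0.4, -3.2]
grip_width: 0.239
grip_force: 58.8
```

No contact, and the foot is about 7 mm into the hole. Continue down.

Call:
move_arm:
  motion:
    - {"slide": [0,0,0.3],"angular": [0,0,0]}
    - {"slide": [0,0,0.3],"angular": [0,0,0]}
    - {"slide": [0,0,0.2],"angular": [0,0,0]}
    - {"slide": [0,0,0.1],"angular": [0,0,0]}
    - {"slide": [0,0,0.1],"angular": [0,0,0]}
    - {"slide": [0,0,0.05],"angular": [0,0,0]}
    - {"slide": [0,0,0],"angular": [0,0,0]}
    - {"slide": [0,0,0],"angular": [0,0,0]}
    - {"slide": [0,0,0],"angular": [0,0,0]}
    - {"slide": [0,0,0],"angular": [0,0,0]}

```text
time_s: 52.15
tcp_pos: [0.6274, -0.243, 0.0998]
tcp_rot: [[0.953, 0.304, 0.0], [0.304, -0.953, -0.0], [0.0, 0.0, -1.0]]
wrist_force: [-0.4, 0.1, -2.0]
grip_width: 0.238
grip_force: 58.8
```

Call:
move_arm:
  motion:
    - {"slide": [0,0,0.05],"angular": [0,0,0]}
    - {"slide": [0,0,0],"angular": [0,0,0]}
    - {"slide": [0,0,0],"angular": [0,0,0]}
    - {"slide": [0,0,0],"angular": [0,0,0]}
    - {"slide": [0,0,0],"angular": [0,0,0]}
    - {"slide": [0,0,0],"angular": [0,0,0]}
    - {"slide": [0,0,0],"angular": [0,0,0]}
    - {"slide": [0,0,0],"angular": [0,0,0]}
    - {"slide": [0,0,0],"angular": [0,0,0]}
    - {"slide": [0,0,0],"angular": [0,0,0]}

```text
time_s: 53.4
tcp_pos: [0.6275, -0.243, 0.0995]
tcp_rot: [[0.953, 0.304, 0.0], [0.304, -0.953, -0.0], [0.0, 0.0, -1.0]]
wrist_force: [-1.4, 0.5, 5.6]
grip_width: 0.242
grip_force: 59.3
```

Call:
move_arm:
  motion:
    - {"slide": [0,0,0],"angular": [0,0,0]}
    - {"slide": [0,0,0],"angular": [0,0,0]}
    - {"slide": [0,0,0],"angular": [0,0,0]}
    - {"slide": [0,0,0],"angular": [0,0,0]}
    - {"slide": [0,0,0],"angular": [0,0,0]}
    - {"slide": [0,0,0],"angular": [0,0,0]}
    - {"slide": [0,0,0],"angular": [0,0,0]}
    - {"slide": [0,0,0],"angular": [0,0,0]}
    - {"slide": [0,0,0],"angular": [0,0,0]}
    - {"slide": [0,0,0],"angular": [0,0,0]}
  hand: 0.8

```text
time_s: 54.65
tcp_pos: [0.6274, -0.243, 0.0993]
tcp_rot: [[0.953, 0.304, 0.0], [0.304, -0.953, -0.0], [0.0, 0.0, -1.0]]
wrist_force: [0.4, 0.1, -0.1]
grip_width: 0.799
grip_force: 0.0
```

Call:
move_arm:
  motion:
    - {"slide": [0,0,-1],"angular": [0,0,0]}
    - {"slide": [0,0,-2],"angular": [0,0,0]}
    - {"slide": [0,0,-3],"angular": [0,0,0]}
    - {"slide": [0,0,-3],"angular": [0,0,0]}
    - {"slide": [0,0,-3],"angular": [0,0,0]}
    - {"slide": [0,0,-2],"angular": [0,0,0]}
    - {"slide": [0,0,-1],"angular": [0,0,0]}
    - {"slide": [0,0,0],"angular": [0,0,0]}
    - {"slide": [0,0,0],"angular": [0,0,0]}
    - {"slide": [0,0,0],"angular": [0,0,0]}

```text
time_s: 55.9
tcp_pos: [0.6271, -0.2428, 0.2484]
tcp_rot: [[0.953, 0.304, -0.001], [0.304, -0.953, 0.001], [-0.001, -0.001, -1.0]]
wrist_force: [-0.6, 0.8, -0.6]
grip_width: 0.8
grip_force: 0.0
```

Call:
move_arm:
  motion:
    - {"slide": [0,0,0],"angular": [0,0,0]}
    - {"slide": [0,0,0],"angular": [0,0,0]}
    - {"slide": [0,0,0],"angular": [0,0,0]}
    - {"slide": [0,0,0],"angular": [0,0,0]}
    - {"slide": [0,0,0],"angular": [0,0,0]}
    - {"slide": [0,0,0],"angular": [0,0,0]}
    - {"slide": [0,0,0],"angular": [0,0,0]}
    - {"slide": [0,0,0],"angular": [0,0,0]}
    - {"slide": [0,0,0],"angular": [0,0,0]}
    - {"slide": [0,0,0],"angular": [0,0,0]}

```text
time_s: 57.15
tcp_pos: [0.6274, -0.243, 0.2493]
tcp_rot: [[0.953, 0.304, -0.0], [0.304, -0.953, 0.0], [0.0, -0.0, -1.0]]
wrist_force: [-0.6, -0.1, 0.6]
grip_width: 0.8
grip_force: 0.0
```

Run:
```python
from h import *
o,im=snap('w16');s=get_image('side')[:,:,::-1].copy();cv2.imwrite('pics/side1.png',s)
print(o['tcp_pos'],o['grip_width'])
hsv=cv2.cvtColor(im,cv2.COLOR_BGR2HSV);uv=pix((627.5,-243,142),o);print(uv,hsv[int(uv[1]),int(uv[0])])
# top face is brighter than the sides; at the same brightness as the die top, so check shape
for th in(150,175,185):
    m=((hsv[...,1]<60)&(hsv[...,2]>th)).astype(np.uint8)
    b=blob(m,uv);print(th,cv2.boundingRect(b),*circ([onplane('wrist',q,.142,o)[:2] for q in b]))
# die top corners
uvd=pix((627.5,-243,85),o);print(uvd)
# side view: project axis points, compare with the punch's grey columns
c=get_calibration('side');P=lambda X:(lambda q:(q[:2]/q[2]))(np.array(c['K'])@(np.array(c['R'])@(np.array(X)/1000)+np.array(c['t'])))
for z in(90,115,140,142,85):print('side z',z,np.round(P((627.5,-243,z)),1))
hs=cv2.cvtColor(s,cv2.COLOR_BGR2HSV)
for z in(95,105,115,125,135):
    u,v=P((627.5,-243,z));r=int(round(v));g=np.where(hs[r,int(u)-20:int(u)+20,1]<60)[0];print(r,int(u)-20+g.min() if len(g) else None,int(u)-20+g.max() if len(g) else None)
u,v=P((627.5,-243,142));print('col',[(r,hs[r,int(u),1:].tolist()) for r in range(int(v)-14,int(v)+12,2)])
```

```text
[ 0.6274403  -0.24298071  0.24928609] 0.7999363284399166
(np.float64(252.66994622989353), np.float64(186.51069403065068)) [120   1 198]
150 (233, 133, 53, 67) [ 643.8 -239.5] r 21.0
175 (234, 134, 52, 66) [ 643.7 -239.5] r 20.8
185 (235, 134, 50, 66) [ 643.5 -239.5] r 20.5
(np.float64(252.55492526195715), np.float64(171.69824083905533))
side z 90 [363.9 258.5]
side z 115 [365.9 249. ]
side z 140 [368.  239.1]
side z 142 [368.1 238.3]
side z 85 [363.5 260.4]
257 351 376
253 352 375
249 362 373
245 363 374
241 363 375
col [(224, [111, 136]), (226, [113, 138]), (228, [111, 143]), (230, [112, 146]), (232, [110, 148]), (234, [49, 150]), (236, [12, 155]), (238, [12, 154]), (240, [12, 155]), (242, [14, 149]), (244, [25, 121]), (246, [31, 116]), (248, [28, 117])]
```

The side camera shows the punch upright, with its top disc at rows 234–243 against 238 predicted for z = 142 mm. It is fully down, so I'm handing in.

```bash
python3 -c "
from cell import close_job
print(close_job())"
```

```text
the job is handed in; nothing more can be done
None
```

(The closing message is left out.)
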